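# Calorimeter cup out of the bottle carrier and onto the balance

### The job

The copper cup stands at the back of the blue bottle carrier, boxed in by the three tall bottles: first clear all three bottles out to stand in the steel drip tray, then stand the copper cup in the middle of the balance pan while the bottles wait in the tray, and last put each bottle back, upright, in the very cell of the carrier it came from. Set everything down gently rather than dropping it or tipping it over, and leave the small jar, the tin and the beaker where they are.

Things in the scene. Friction and masses are not known exactly. Their poses are not given: they have to be found in the camera images.
- red_bottle: Loose plastic bottle, white with a red cap; 48 mm diameter, 140 mm tall, about 0.2 kg. Straight body to 88 mm, shoulder to a 26 mm neck at 104 mm, round cap of 32 mm diameter from 114 to 140 mm: lift it by the cap from above. Origin: centre of its underside, z up. It starts in one of the three carrier cells around the cup, a different one each time.
- brown_bottle: Loose plastic bottle, dark brown with a white cap; 48 mm diameter, 140 mm tall, about 0.2 kg. Straight body to 88 mm, shoulder to a 26 mm neck at 104 mm, round cap of 32 mm diameter from 114 to 140 mm: lift it by the cap from above. Origin: centre of its underside, z up. It starts in one of the three carrier cells around the cup, a different one each time.
- green_bottle: Loose plastic bottle, grey with a green cap; 48 mm diameter, 140 mm tall, about 0.2 kg. Straight body to 88 mm, shoulder to a 26 mm neck at 104 mm, round cap of 32 mm diameter from 114 to 140 mm: lift it by the cap from above. Origin: centre of its underside, z up. It starts in one of the three carrier cells around the cup, a different one each time.
- cup: Loose open copper calorimeter cup, 46 mm outside diameter, 75 mm high, wall 3 mm, about 0.09 kg. Straight round side: grip it across the outside near the top. Origin: centre of its underside, z up. It starts in the middle cell of the carrier's back row.
- carrier: Fixed blue carrier, 144 (x, front at -x) by 196 mm (y); origin: centre of underside. Floor 4 mm, walls 32 mm high, ends (y = +-96) 75 mm high. Cells 66 mm deep. Back row, x = +35: centres y = 61, 0, -61, widths 64, 50, 64. Front row, x = -35: y = 65, 0, -65, widths 56, 66, 56. Bottles stand back left, back right and front middle within 2 mm of centre, cup back middle, jar and tin in front corners.
- drip_tray: Fixed shallow steel drip tray, 236 mm (its x) by 136 mm (its y) outside, 230 by 130 mm inside, floor 3 mm above the bench, lip 12 mm high. Empty at the start, with room for the three bottles in a row along its x, 75 mm apart. Origin: centre of its underside. Left or right of the carrier.
- balance: Fixed white top-pan balance; round steel pan of 120 mm diameter, its flat rigid top 62 mm above the bench. Origin: at bench height straight below the pan's centre. The body reaches 75 mm behind (+x), 146 mm in front (-x) and 90 mm to either side, none of it higher than the pan. On the other side of the carrier from the drip tray.
- jar: Loose small white jar with a black lid, 44 mm diameter, 48 mm high, in a front corner cell of the carrier. Leave it. Origin: centre of its underside.
- tin: Loose small aluminium tin with a yellow disc on its lid, 43 mm diameter, 41 mm high, in the other front corner cell of the carrier. Leave it. Origin: centre of its underside.
- beaker: Loose clear plastic beaker, 62 mm across the rim, 80 mm high, standing on the bench between the robot and the carrier. Leave it. Origin: centre of its underside.

How it is judged (in metres and radians):
On the way, in this order (a step that is already met when the one before it is completed fails the run):
1. all three bottles stand upright in the drip tray, let go (angle between each of red_bottle, brown_bottle, green_bottle's own z axis and vertical below 0.08 rad and linear speed of each of red_bottle, brown_bottle, green_bottle below 0.02 m/s and contact force between each of red_bottle, brown_bottle, green_bottle and the fingers below 0.05 N and x of red_bottle in the frame of drip_tray between -0.105 and 0.105 m and y of red_bottle in the frame of drip_tray between -0.055 and 0.055 m and z of each of red_bottle, brown_bottle, green_bottle in the frame of drip_tray below 0.007 m and x of brown_bottle in the frame of drip_tray between -0.105 and 0.105 m and y of brown_bottle in the frame of drip_tray between -0.055 and 0.055 m and x of green_bottle in the frame of drip_tray between -0.105 and 0.105 m and y of green_bottle in the frame of drip_tray between -0.055 and 0.055 m), for 0.2 s.
2. the copper cup stands in the middle of the balance pan, let go, with all three bottles still in the drip tray (all of step 1 and angle between cup's own z axis and vertical below 0.08 rad and linear speed of cup below 0.02 m/s and contact force between cup and the fingers below 0.05 N and horizontal distance between cup and balance below 0.02 m and z of cup in the frame of balance between 0.058 and 0.066 m), for 0.2 s.
At the end, for the whole second after the job is handed in: Each bottle stands upright, let go and at rest in the carrier within 16 mm of where it stood at the start, and the cup stands upright, let go and at rest on the balance pan within 20 mm of its centre (angle between each of red_bottle, brown_bottle, green_bottle, cup's own z axis and vertical below 0.08 rad and linear speed of each of red_bottle, brown_bottle, green_bottle, cup below 0.02 m/s and contact force between each of red_bottle, brown_bottle, green_bottle, cup and the fingers below 0.05 N and distance of each of red_bottle, brown_bottle, green_bottle from where it was at the start of the episode below 0.016 m and horizontal distance between cup and balance below 0.02 m and z of cup in the frame of balance between 0.058 and 0.066 m); the robot touches nothing.
It fails at once if the jar, the tin or the beaker is shifted by more than 20 mm or tipped (distance of any of jar, tin, beaker from where it was at the start of the episode above 0.02 m or angle between any of jar, tin, beaker's own z axis and vertical above 0.4 rad).
It fails at once if a bottle or the cup is tipped over (angle between any of red_bottle, brown_bottle, green_bottle, cup's own z axis and vertical above 0.8 rad).
It fails at once if a bottle is dropped from more than about 20 mm ((contact force between red_bottle and anything else below 0.01 N and height (world z) of red_bottle above 0.022 m) or (contact force between brown_bottle and anything else below 0.01 N and height (world z) of brown_bottle above 0.022 m) or (contact force between green_bottle and anything else below 0.01 N and height (world z) of green_bottle above 0.022 m)).
It fails at once if the cup is dropped from more than about 20 mm above the pan (contact force between cup and anything else below 0.01 N and height (world z) of cup above 0.08 m).
It also fails if it takes over 138 s, if anything falls off the work surface, if the arm or the gripper's body presses on something with over 40 N, if the wrist force passes 120 N, or if a joint passes its speed limit or range.

### The arm

A 6-joint arm with a two-finger parallel gripper is mounted at the origin on the work surface. World frame = base frame: x ahead of the robot, y to its left, z up, the work surface at z = 0. Lengths are in m, angles in degrees, forces in N, time in s.
With the tool pointing down it reaches from about 0.35 to 0.875 m from the base axis. Payload 4.2 kg.
Tool frame: the origin (TCP) lies midway between the tips of the shut fingers; the grasp point (between the pads) lies 19 mm behind it; z points along the fingers, y is the direction in which the jaws open and shut (so a half turn about z gives the same grasp; the last joint's range is limited). The gripper opens to 87 mm and grips with 3 to 60 N. Pads are 19 mm wide; open, the fingers measure 117 mm over their backs; the gripper's body (75 mm by 190 mm) begins 51 mm behind the grasp point.
Start: joints at [-60.986, 22.042, 0.453, 0, -68.411, -14.817], TCP at [0.153, -0.606, 0.223] pointing down, gripper open.
Joint ranges: [-179.83, 179.83], [-69.29, 118.12], [-61.27, 80.66], [-181.25, 117.63], [-171.15, -9.14], [-177.46, 177.46]. Speed limits (degrees/s): [159.86, 159.86, 180, 180, 180, 180].

### API

Orientations are given as a 3x3 rotation matrix whose columns are the frame's x, y, z axes.
In Python, from station import sense, capture, calibration, finish_job gives the robot as it stands.
- The arm moves only by the tool carry_out, never from a script. Its argument "commands" is one flat list of numbers, 6 for each row, row after row: the shift along the tool's x, y, z in mm, then the turn, a rotation vector about the tool's x, y, z in rad. A call has 1 to 5 rows; each row shifts and turns the pose as measured when the row begins, along the tool's axes as they then stand; what a row does not reach is not made up. A row lasts 1/8 s, in which the tool goes at most 62.5 mm and 10.7 degrees, less where a joint would pass 70% of its speed; a pose out of reach is approached as far as the arm can. A call is refused whole if a number of a shift passes 62.5 or a number of a turn 0.188, either way. A call with a gripper value outside its range is refused whole. "grip" is the finger opening in mm, from 0 to 87, set as the call begins (left out, the last holds). The fingers move at their own pace and stop on an object; the grip force is fixed at half the most. Time passes only in rows, so rows that do not move let the fingers close. It gives the time, the measured TCP pose, the force and the opening at its end, in the units of the state.
- sense(): the state, without advancing time (a new reading comes with each control period).
- capture(name): name is "side" or "top" or "wrist"; returns the picture (480x640x3 uint8, red, green, blue); there is no depth.
- calibration(name): a dict with "fx", "fy", "cx", "cy" (pixels), "dist" ([k1, k2, p1, p2, k3] as OpenCV has them; the pictures are not rectified), "rvec" (rotation vector, rad) and "tvec" (3), from world to camera coordinates, as OpenCV has them. Camera axes: x right, y down, z forward; pixel columns grow to the right and rows downward; lengths in m; the calibration is good to about 2 mm. A picture is of the moment at which its call begins: read the wrist's pose just before it. calibration takes no time and is no camera call; for the wrist camera it gives the pose at the moment of the call.
- finish_job(): hands the job in, once; it reports no verdict.
The state is a dict: "time_s": time; "joints": joint angles; "joint_velocities": joint speeds; "effort": joint torques, N m; "tcp_pos": TCP position; "ee_rot": TCP orientation; "wrist_force": force on the tool from outside, world axes, zero at the start; "moment": the same for the moment, N m; "gripper_width": opening from 0.0 (shut) to 1.0 (fully open).
Only numpy, scipy, OpenCV 4.12 (cv2) and the standard library are available. Lean on these libraries where they do the work, as an engineer would, in place of code of your own. Each camera call takes 0.05 s, during which the arm holds its last target.

## Working session

There is one attempt and no reset: what is moved stays moved. The work goes in short steps, Python scripts to look and compute and a tool call to move; the robot and the scene stay as the last step left them, time stands still between calls to the robot, and variables do not carry over. Pictures are saved under pics/ and viewed, and the job is handed in when it is done.

Besides the shell and the picture viewer there is one more tool, called after ">>>" in YAML: its name, and indented under it one key for each argument. carry_out: Moves the arm, as the interface text tells. Its arguments: {"type":"object","properties":{"commands":{"type":"array"},"grip":{"type":"number"}},"required":["commands"]}

```bash
mkdir -p pics; ls
python3 - <<'E'
from station import sense,capture,calibration
import cv2
s=sense();print({k:s[k] for k in ('time_s','tcp_pos','ee_rot','gripper_width','wrist_force')})
for n in('side','top'):
    cv2.imwrite(f'pics/{n}0.png',capture(n)[:,:,::-1]);print(n,calibration(n))
E
```

```text
pics
{'time_s': 0.0, 'tcp_pos': array([ 0.15317273, -0.60530004,  0.22143333]), 'ee_rot': array([[-9.69496421e-01, -2.45104635e-01, -6.37735621e-04],
       [-2.45105449e-01,  9.69494006e-01,  2.16604371e-03],
       [ 8.73735101e-05,  2.25628410e-03, -9.99997451e-01]]), 'gripper_width': 1.005139836940706, 'wrist_force': array([-0.28507592, -0.15791777, -0.29779557])}
side {'fx': 490.9644635798113, 'fy': 490.9644635798113, 'cx': 318.09265664071063, 'cy': 241.60108262926283, 'dist': array([-0.02841355,  0.        ,  0.        ,  0.        ,  0.        ]), 'rvec': array([ 0.70673683, -2.62882955,  1.11380313]), 'tvec': array([0.41860648, 0.20715792, 0.85488016])}
top {'fx': 619.7816670765849, 'fy': 619.7816670765849, 'cx': 321.14665038113924, 'cy': 230.30221849125505, 'dist': array([-0.18855797,  0.        ,  0.        ,  0.        ,  0.        ]), 'rvec': array([ 2.16138637, -2.10838538,  0.1817238 ]), 'tvec': array([-0.02219479,  0.48632043,  0.9593346 ])}
```

View pics/top0.png

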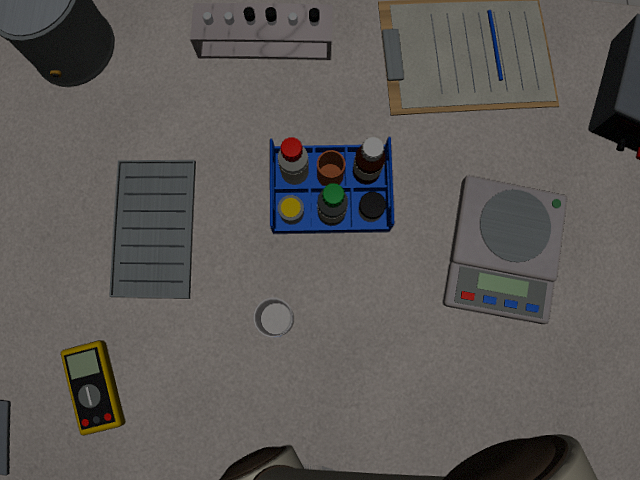

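View pics/side0.png

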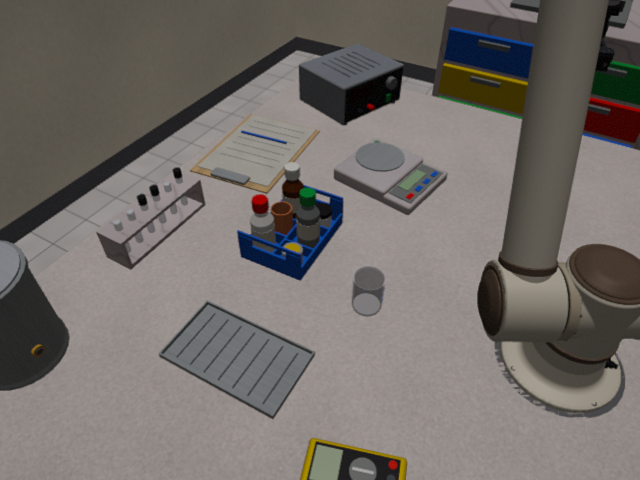

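The top view shows red at back-left (291,149), brown at back-right (372,148), green at front-middle (333,193), cup (331,165), tray on the left (153,229), balance on the right with its pan at (515,226), and the beaker at (274,317). I'll enlarge it to measure.

```bash
cat > h.py <<'E'
import numpy as np,cv2
from station import sense,capture,calibration
def cal(n):
    c=calibration(n);K=np.array([[c['fx'],0,c['cx']],[0,c['fy'],c['cy']],[0,0,1]]);return K,np.array(c['dist']),np.array(c['rvec'],float),np.array(c['tvec'],float)
def w(n,uv,z,C=None):
    K,d,r,t=C or cal(n);R=cv2.Rodrigues(r)[0]
    p=cv2.undistortPoints(np.array([[uv]],float),K,d)[0,0];ray=R.T@np.array([p[0],p[1],1]);o=-R.T@t
    return o+ray*(z-o[2])/ray[2]
def proj(n,P,C=None):
    K,d,r,t=C or cal(n);return cv2.projectPoints(np.array(P,float).reshape(-1,3),r,t,K,d)[0].reshape(-1,2)
def crop(im,x0,y0,x1,y1,s,name):
    c=cv2.resize(im[y0:y1,x0:x1],None,fx=s,fy=s,interpolation=cv2.INTER_CUBIC);cv2.imwrite(name,c)
E
python3 - <<'E'
import cv2
from h import *
im=cv2.imread('pics/top0.png')
crop(im,255,125,405,245,5,'pics/c1.png')
crop(im,95,150,215,310,3.7,'pics/c2.png')
crop(im,435,165,575,330,3.6,'pics/c3.png')
s=cv2.imread('pics/side0.png');crop(s,230,155,350,280,4.7,'pics/c4.png')
K,d,r,t=cal('top');print(-cv2.Rodrigues(r)[0].T@t)
E
```

```text
[ 0.319962   -0.00985868  1.02705899]
```

View pics/c1.png

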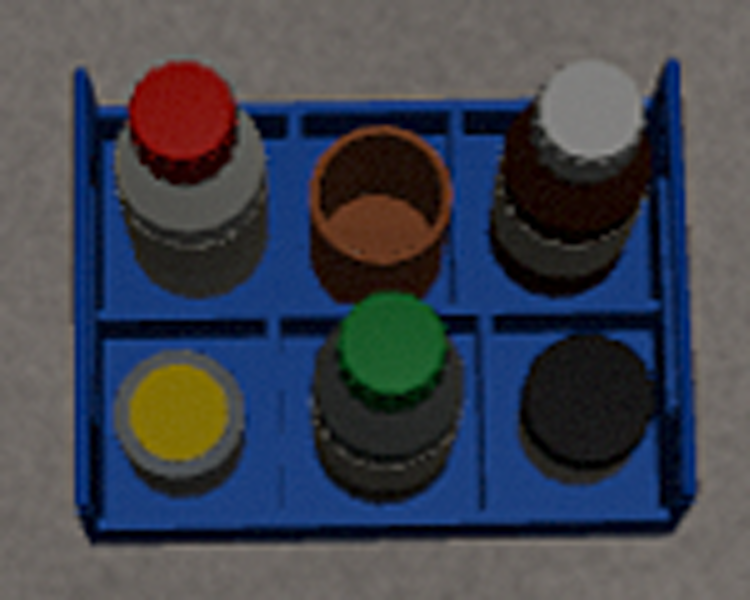

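View pics/c2.png

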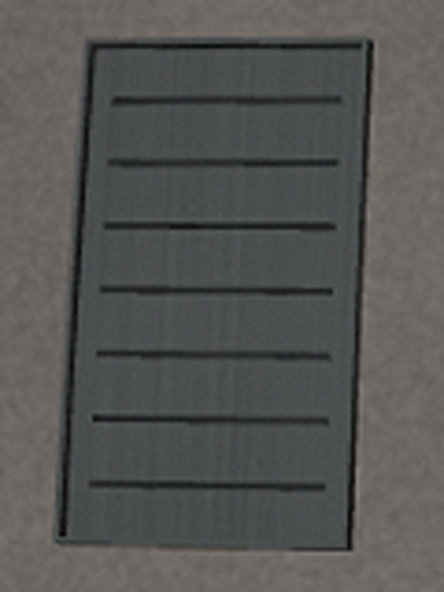

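View pics/c3.png

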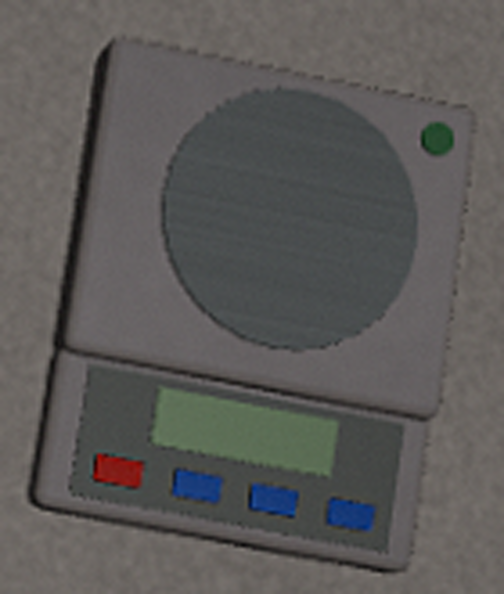

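View pics/c4.png

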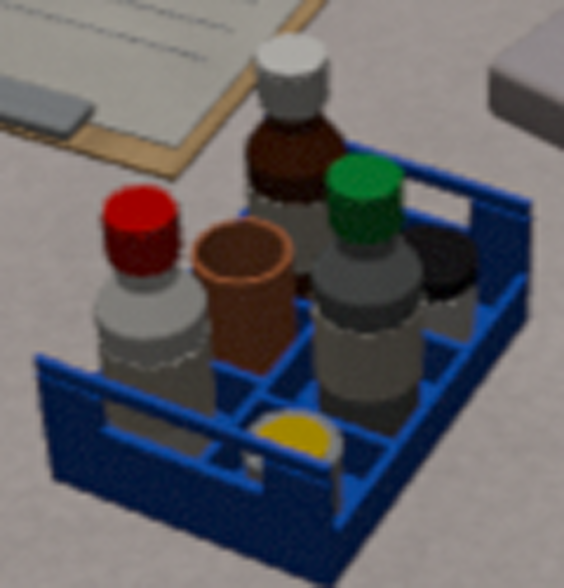

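Run:
```python
from h import *
C=cal('top')
def q(x,y,s,ox,oy,z):
    return w('top',((x+.5)/s-.5+ox,(y+.5)/s-.5+oy),z,C)
P={}
for n,x,y,z in [('red',182,110,.144),('brown',591,109,.144),('green',392,343,.144),('cup',380.5,196,.079),('tin',179,412,.045),('jar',588,400,.052)]:
    P[n]=q(x,y,5,255,125,z);print(n,P[n].round(4))
m=np.array([[35,61],[35,-61],[-35,0],[35,0]])/1e3
X=np.array([P[k][:2] for k in('red','brown','green','cup')])
mc=m-m.mean(0);Xc=X-X.mean(0);H=mc.T@Xc;th=np.arctan2(H[0,1]-H[1,0],H[0,0]+H[1,1]);R=np.array([[np.cos(th),-np.sin(th)],[np.sin(th),np.cos(th)]])
o=X.mean(0)-R@m.mean(0);print('carrier',o,np.degrees(th));print(((m@R.T+o)-X).round(4))
T=np.array([q(x,y,3.7,95,150,.012) for x,y in[(88,40),(372,40),(351,549),(57,543)]]);print('tray',T.round(4),T.mean(0));
e=[np.linalg.norm(T[i]-T[(i+1)%4]) for i in range(4)];print(e);d=T[0]+T[1]-T[2]-T[3];print(np.degrees(np.arctan2(d[1],d[0])))
print('pan',q(290,219,3.6,435,165,.062), q(163,219,3.6,435,165,.062),q(417,219,3.6,435,165,.062), 'beaker',w('top',(274.5,315),.08,C))
# side check
for uv,k in [((230+141/4.7,155+208/4.7),'red'),((230+292/4.7,155+58/4.7),'brown'),((230+365/4.7,155+175/4.7),'green')]:print(k,w('side',uv,.144))
s=sense();print(calibration('wrist'))
```

```text
red [0.5941 0.0377 0.144 ]
brown [ 0.5977 -0.0838  0.144 ]
green [ 0.5247 -0.0261  0.144 ]
cup [ 0.5874 -0.0226  0.079 ]
tin [0.523  0.0406 0.045 ]
jar [ 0.5289 -0.0913  0.052 ]
carrier [ 0.55849329 -0.02428943] 1.9981038892823844
[[-0.0028  0.0002]
 [-0.0021 -0.0003]
 [-0.0012  0.0005]
 [ 0.006  -0.0004]]
tray [[0.6055 0.344  0.012 ]
 [0.6073 0.2082 0.012 ]
 [0.3731 0.2039 0.012 ]
 [0.3708 0.3397 0.012 ]] [0.48914169 0.27393764 0.012     ]
[np.float64(0.1358512128474422), np.float64(0.23425527492286766), np.float64(0.13583768913934807), np.float64(0.23472584460781115)]
1.0470526146320218
pan [ 0.49894857 -0.3231354   0.062     ] [ 0.49741453 -0.26443091  0.062     ] [ 0.50053171 -0.38325351  0.062     ] beaker [0.34768974 0.05763301 0.08      ]
red [0.59201369 0.03637248 0.144     ]
brown [ 0.59439853 -0.08324979  0.144     ]
green [ 0.52387164 -0.02829489  0.144     ]
{'fx': 350.6267995918666, 'fy': 350.6267995918666, 'cx': 316.16438366721394, 'cy': 241.37950671093625, 'dist': array([-0.06414851,  0.        ,  0.        ,  0.        ,  0.        ]), 'rvec': array([-1.81720733, -2.33054664, -0.32469572]), 'tvec': array([ 0.62473425, -0.03289875,  0.38947542])}
```

```bash
cat > d.py <<'E'
import sys
from h import *
s=sense();T=np.array(list(map(float,sys.argv[1:4])))/1e3
p=s['tcp_pos'];R=s['ee_rot'];yaw=float(sys.argv[4]) if len(sys.argv)>4 else 0
c,sn=np.cos(np.radians(yaw)),np.sin(np.radians(yaw))
D=np.array([[-c,sn,0],[-sn,-c,0],[0,0,-1]]); D=np.array([[-c,-sn,0],[-sn,c,0],[0,0,-1]])
rv=cv2.Rodrigues(R.T@D)[0].ravel()
print('t',round(s['time_s'],2),'p',(p*1e3).round(1),'w',round(s['gripper_width']*87,1),'F',s['wrist_force'].round(1))
d=R.T@(T-p)*1e3;print('tool d mm',d.round(1),'n',np.linalg.norm(d).round(0),'rv',rv.round(3))
E
python3 d.py 524 -27 290
```

```text
t 0.1 p [ 153.2 -605.4  221.6] w 87.0 F [-0.3  0.1  0.2]
tool d mm [-501.3  470.   -67.6] n 690.0 rv [ 0.002 -0.     0.248]
```

>>> carry_out:
  commands: [0,0,-35,0,0,0.124,0,0,-35,0,0,0.124,-30,48,0,0,0,0,-30,48,0,0,0,0,-30,48,0,0,0,0]
  grip: 60

```text
time_s: 0.72
tcp_pos: [0.2449, -0.4604, 0.2896]
ee_rot: [[-1.0, 0.016, -0.003], [0.016, 1.0, 0.009], [0.004, 0.009, -1.0]]
wrist_force: [1.9, -0.0, -0.5]
gripper_width: 0.693
```

```bash
python3 d.py 524 -27 290
```

```text
t 0.72 p [ 244.9 -460.4  289.6] w 60.3 F [ 1.9 -0.  -0.5]
tool d mm [-272.   437.8    2.7] n 515.0 rv [ 0.009 -0.003 -0.016]
```

>>> carry_out:
  commands: [-30,48,0,0.009,-0.003,-0.016,-30,48,0,0,0,0,-30,48,0,0,0,0,-30,48,0,0,0,0,-30,48,0,0,0,0]

```text
time_s: 1.35
tcp_pos: [0.3982, -0.212, 0.2888]
ee_rot: [[-1.0, 0.001, -0.001], [0.001, 1.0, 0.002], [0.001, 0.002, -1.0]]
wrist_force: [0.8, -0.8, -0.1]
gripper_width: 0.688
```

>>> carry_out:
  commands: [-30,48,0,0,0,0,-30,48,0,0,0,0,-30,48,0,0,0,0,-20,40,0,0,0,0,0,0,0,0,0,0]

```text
time_s: 1.98
tcp_pos: [0.5109, -0.0178, 0.2872]
ee_rot: [[-1.0, -0.005, -0.004], [-0.005, 1.0, 0.002], [0.004, 0.002, -1.0]]
wrist_force: [0.0, 0.1, -0.1]
gripper_width: 0.687
```

```bash
python3 d.py 524 -27 290
python3 - <<'E'
from h import *
np.save('wc.npy',np.array(cal('wrist'),dtype=object),allow_pickle=True)
im=capture('wrist')[:,:,::-1];cv2.imwrite('pics/w1.png',im)
K,d,r,t=cal('wrist');print(-cv2.Rodrigues(r)[0].T@t)
E
```

```text
t 1.98 p [510.9 -17.8 287.2] w 59.8 F [ 0.   0.1 -0.1]
tool d mm [-13.   -9.3  -2.9] n 16.0 rv [ 0.002 -0.004  0.005]
[ 0.43562109 -0.01988745  0.4489702 ]
```

View pics/w1.png

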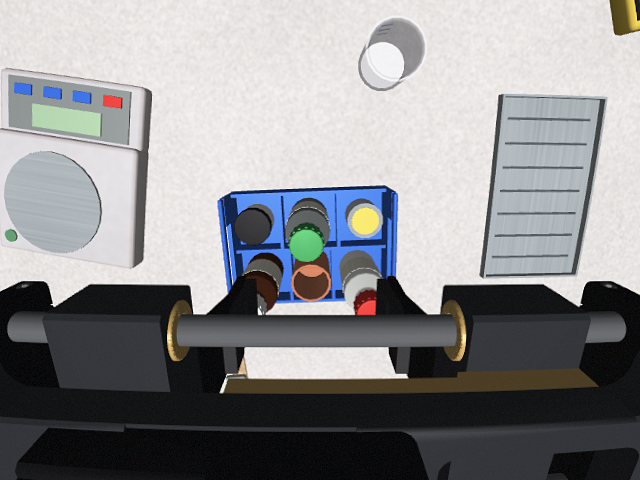

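The wrist picture shows the green cap at (306,244), the cup rim at (311,282), the tray on the right and the pan at (53,203). I'll crop it for a second estimate.

Run:
```python
from h import *
im=cv2.imread('pics/w1.png')
crop(im,210,180,410,320,4,'pics/w1c.png')
C=tuple(np.load('wc.npy',allow_pickle=True))
x=lambda u,v:w('wrist',(u,v),.062,C).round(4)
print('pan',x(53,202),'ends',x(4,202),x(101,202))
for uv in [(503,94),(607,98),(577,276),(481,277)]:print(w('wrist',uv,.012,C).round(4))
```

```text
pan [ 0.4982 -0.3221  0.062 ] ends [ 0.4976 -0.3854  0.062 ] [ 0.4987 -0.2634  0.062 ]
[0.3753 0.2041 0.012 ]
[0.3739 0.3394 0.012 ]
[0.6071 0.3441 0.012 ]
[0.6077 0.2053 0.012 ]
```

View pics/w1c.png

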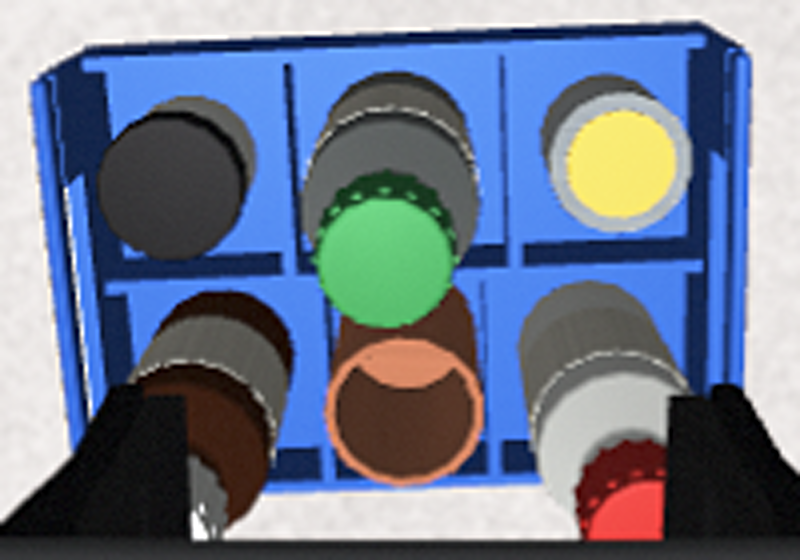

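```bash
python3 - <<'E'
from h import *
C=tuple(np.load('wc.npy',allow_pickle=True))
for n,x,y,z in[('green',385,262,.144),('cup',405,411,.079),('tin',621,162,.045),('jar',172,187,.052)]:
    print(n,w('wrist',((x+.5)/4-.5+210,(y+.5)/4-.5+180),z,C).round(4))
E
python3 d.py 523 -27 180
```

```text
green [ 0.5251 -0.0276  0.144 ]
cup [ 0.588  -0.0239  0.079 ]
tin [0.523  0.0392 0.045 ]
jar [ 0.5294 -0.0921  0.052 ]
t 2.02 p [510.3 -18.9 287.2] w 60.1 F [-0.2 -0.1 -0. ]
tool d mm [-13.1  -8.3 107.1] n 108.0 rv [ 0.002 -0.004  0.004]
```

>>> carry_out:
  commands: [-14,-8,45,0.002,-0.004,0.004,0,0,50,0,0,0,0,0,20,0,0,0,0,0,0,0,0,0]

```text
time_s: 2.52
tcp_pos: [0.5229, -0.0305, 0.1701]
ee_rot: [[-1.0, 0.005, 0.001], [0.005, 1.0, -0.0], [-0.001, -0.0, -1.0]]
wrist_force: [0.1, -0.0, 0.6]
gripper_width: 0.687
```

```bash
python3 d.py 525 -27.3 112
```

```text
t 2.52 p [522.9 -30.5 170.1] w 59.8 F [ 0.1 -0.   0.6]
tool d mm [-2.   3.3 58.1] n 58.0 rv [-0.     0.001 -0.005]
```

>>> carry_out:
  commands: [-2,3,25,0,0,-0.005,0,0,20,0,0,0,0,0,12,0,0,0,0,0,0,0,0,0]

```text
time_s: 3.02
tcp_pos: [0.5274, -0.0297, 0.1169]
ee_rot: [[-1.0, 0.002, 0.01], [0.002, 1.0, 0.0], [-0.01, 0.0, -1.0]]
wrist_force: [-0.4, -0.5, 0.0]
gripper_width: 0.692
```

```bash
python3 d.py 525 -27.3 112
```

```text
t 3.02 p [527.4 -29.7 116.9] w 60.2 F [-0.4 -0.5  0. ]
tool d mm [2.4 2.4 4.8] n 6.0 rv [ 0.     0.01  -0.002]
```

>>> carry_out:
  commands: [2.4,2.4,4.5,0,0.01,-0.002,0,0,0,0,0,0]

```text
time_s: 3.28
tcp_pos: [0.526, -0.0272, 0.1139]
ee_rot: [[-1.0, -0.0, 0.003], [-0.0, 1.0, 0.001], [-0.003, 0.001, -1.0]]
wrist_force: [0.0, -0.5, -0.3]
gripper_width: 0.689
```

>>> carry_out:
  commands: [0,0,0,0,0,0,0,0,0,0,0,0,0,0,0,0,0,0,0,0,0,0,0,0]
  grip: 0

```text
time_s: 3.78
tcp_pos: [0.5266, -0.027, 0.115]
ee_rot: [[-1.0, -0.001, 0.005], [-0.001, 1.0, 0.001], [-0.005, 0.001, -1.0]]
wrist_force: [0.3, 0.4, -0.6]
gripper_width: 0.36
```

```bash
python3 d.py 525 -27.3 280
```

```text
t 3.77 p [526.6 -27.  115. ] w 31.3 F [ 0.3  0.4 -0.6]
tool d mm [   0.8   -0.2 -165. ] n 165.0 rv [0.001 0.005 0.001]
```

>>> carry_out:
  commands: [0,0,-20,0,0.003,0,0,0,-50,0,0,0,0,0,-55,0,0,0,0,0,-45,0,0,0,0,0,0,0,0,0]

```text
time_s: 4.4
tcp_pos: [0.5241, -0.0273, 0.2864]
ee_rot: [[-1.0, 0.001, -0.007], [0.001, 1.0, 0.001], [0.007, 0.001, -1.0]]
wrist_force: [-0.7, 0.0, -2.2]
gripper_width: 0.358
```

```bash
python3 d.py 415 272 270
```

```text
t 4.4 p [524.1 -27.3 286.4] w 31.1 F [-0.7  0.  -2.2]
tool d mm [109.3 299.2  17.4] n 319.0 rv [ 0.001 -0.007 -0.001]
```

>>> carry_out:
  commands: [10,35,0,0,-0.007,0,16,46,0,0,0,0,16,46,0,0,0,0,16,46,0,0,0,0,16,46,0,0,0,0]

```text
time_s: 5.03
tcp_pos: [0.4452, 0.1945, 0.2781]
ee_rot: [[-1.0, 0.01, -0.015], [0.01, 1.0, -0.003], [0.015, -0.003, -1.0]]
wrist_force: [1.8, 1.2, -1.3]
gripper_width: 0.359
```

>>> carry_out:
  commands: [16,44,6,0,0,0,12,28,6,0,0,0,0,0,0,0,0,0]

```text
time_s: 5.4
tcp_pos: [0.4128, 0.2699, 0.2603]
ee_rot: [[-1.0, 0.006, -0.024], [0.006, 1.0, -0.009], [0.024, -0.009, -1.0]]
wrist_force: [-0.1, -0.7, -2.0]
gripper_width: 0.359
```

```bash
python3 d.py 415 272 114
```

```text
t 5.4 p [412.8 269.9 260.3] w 31.2 F [-0.1 -0.7 -2. ]
tool d mm [ -5.6   3.4 146.2] n 146.0 rv [-0.009 -0.024 -0.006]
```

>>> carry_out:
  commands: [-2,2,20,-0.009,-0.024,-0.006,0,0,45,0,0,0,0,0,40,0,0,0,0,0,0,0,0,0]

```text
time_s: 5.9
tcp_pos: [0.4131, 0.268, 0.1496]
ee_rot: [[-1.0, 0.002, -0.004], [0.002, 1.0, -0.004], [0.004, -0.004, -1.0]]
wrist_force: [1.1, -1.1, -1.9]
gripper_width: 0.36
```

```bash
python3 d.py 415 272 114
```

```text
t 5.9 p [413.1 268.  149.6] w 31.3 F [ 1.1 -1.1 -1.9]
tool d mm [-2.   4.1 35.6] n 36.0 rv [-0.004 -0.004 -0.002]
```

>>> carry_out:
  commands: [-2,4,18,-0.004,-0.004,-0.002,0,0,10,0,0,0,0,0,3,0,0,0,0,0,0,0,0,0]

```text
time_s: 6.4
tcp_pos: [0.4181, 0.2726, 0.1223]
ee_rot: [[-1.0, 0.0, 0.006], [0.0, 1.0, 0.004], [-0.006, 0.004, -1.0]]
wrist_force: [-0.3, -0.6, -2.3]
gripper_width: 0.355
```

```bash
python3 d.py 415 272 114
```

```text
t 6.4 p [418.1 272.6 122.3] w 30.9 F [-0.3 -0.6 -2.3]
tool d mm [ 3.2 -0.7  8.2] n 9.0 rv [ 0.004  0.006 -0.   ]
```

>>> carry_out:
  commands: [3,0,5,0.004,0.006,0,0,0,2,0,0,0,0,0,0,0,0,0]

```text
time_s: 6.78
tcp_pos: [0.4155, 0.2733, 0.1163]
ee_rot: [[-1.0, -0.0, 0.001], [-0.0, 1.0, 0.001], [-0.001, 0.001, -1.0]]
wrist_force: [0.1, 0.6, -2.0]
gripper_width: 0.361
```

```bash
python3 d.py 415 272 114
```

```text
t 6.78 p [415.5 273.3 116.3] w 31.5 F [ 0.1  0.6 -2. ]
tool d mm [ 0.5 -1.3  2.3] n 3.0 rv [0.001 0.001 0.   ]
```

>>> carry_out:
  commands: [0,0,2,0,0,0,0,0,1,0,0,0]

```text
time_s: 7.02
tcp_pos: [0.416, 0.2736, 0.114]
ee_rot: [[-1.0, -0.001, 0.003], [-0.001, 1.0, 0.002], [-0.003, 0.002, -1.0]]
wrist_force: [-0.6, -1.3, 5.4]
gripper_width: 0.359
```

>>> carry_out:
  commands: [0,0,1,0,0,0,0,0,0,0,0,0]

```text
time_s: 7.28
tcp_pos: [0.4163, 0.2736, 0.1141]
ee_rot: [[-1.0, -0.001, 0.003], [-0.001, 1.0, 0.002], [-0.003, 0.002, -1.0]]
wrist_force: [-0.8, -0.6, -2.5]
gripper_width: 0.36
```

>>> carry_out:
  commands: [0,0,0,0,0,0,0,0,0,0,0,0]
  grip: 60

```text
time_s: 7.52
tcp_pos: [0.4166, 0.2739, 0.1141]
ee_rot: [[-1.0, -0.001, 0.004], [-0.001, 1.0, 0.003], [-0.004, 0.003, -1.0]]
wrist_force: [0.7, -0.1, -0.2]
gripper_width: 0.505
```

>>> carry_out:
  commands: [0,0,-15,0,0,0,0,0,-50,0,0,0,0,0,-50,0,0,0]

```text
time_s: 7.9
tcp_pos: [0.415, 0.2723, 0.2303]
ee_rot: [[-1.0, -0.001, -0.001], [-0.001, 1.0, -0.004], [0.001, -0.004, -1.0]]
wrist_force: [0.1, 0.3, -0.3]
gripper_width: 0.683
```

```bash
python3 d.py 593.5 37 200
python3 - <<'E'
from h import *
im=capture('side')[:,:,::-1];cv2.imwrite('pics/s1.png',im)
E
```

```text
t 7.9 p [415.  272.3 230.3] w 59.4 F [ 0.1  0.3 -0.3]
tool d mm [-178.2 -235.4   31.1] n 297.0 rv [-0.004 -0.001  0.001]
```

View pics/s1.png

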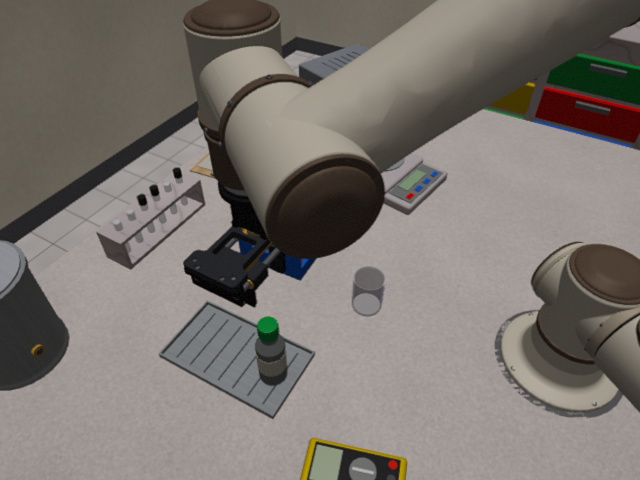

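Green stands upright in the tray, cap at (267,326). Next is red.

>>> carry_out:
  commands: [-32,-42,0,-0.004,-0.001,0,-32,-42,0,0,0,0,-32,-42,0,0,0,0,-32,-42,0,0,0,0,-30,-40,0,0,0,0]

```text
time_s: 8.57
tcp_pos: [0.5832, 0.0665, 0.2475]
ee_rot: [[-1.0, -0.013, 0.026], [-0.013, 1.0, 0.019], [-0.026, 0.018, -0.999]]
wrist_force: [0.4, 0.5, -0.4]
gripper_width: 0.688
```

>>> carry_out:
  commands: [-20,-26,10,0,0,0,0,0,0,0,0,0]

```text
time_s: 8.82
tcp_pos: [0.6063, 0.0371, 0.2385]
ee_rot: [[-1.0, -0.008, 0.029], [-0.008, 1.0, 0.019], [-0.029, 0.019, -0.999]]
wrist_force: [-0.4, 0.4, 0.2]
gripper_width: 0.688
```

```bash
python3 d.py 593.5 37 115
python3 - <<'E'
from h import *
C=cal('wrist');im=capture('wrist')[:,:,::-1];cv2.imwrite('pics/w2.png',im)
np.save('wc.npy',np.array(C,dtype=object),allow_pickle=True)
E
```

```text
t 8.82 p [606.3  37.1 238.5] w 59.9 F [-0.4  0.4  0.2]
tool d mm [ 16.3  -2.3 123.1] n 124.0 rv [0.019 0.029 0.008]
```

View pics/w2.png

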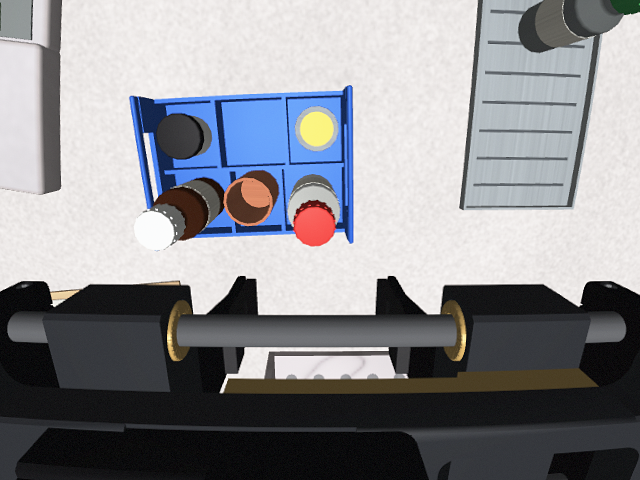

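The red cap is at (315,226) and the white cap at (157,228); the front middle cell is empty.

Run:
```python
from h import *
C=tuple(np.load('wc.npy',allow_pickle=True))
for n,u,v,z in[('red',315,226.5,.144),('brown',156.5,229,.144),('cup',249.5,200,.079)]: print(n,w('wrist',(u,v),z,C).round(4))
```

```text
red [0.5946 0.0371 0.144 ]
brown [ 0.5967 -0.0825  0.144 ]
cup [ 0.587  -0.0222  0.079 ]
```

>>> carry_out:
  commands: [10,-1,20,0.019,0.029,0.008,4,0,30,0,0,0,0,0,20,0,0,0,0,0,0,0,0,0]

```text
time_s: 9.38
tcp_pos: [0.5882, 0.0407, 0.1663]
ee_rot: [[-1.0, -0.005, -0.004], [-0.005, 1.0, -0.002], [0.004, -0.002, -1.0]]
wrist_force: [0.1, 0.4, 1.4]
gripper_width: 0.687
```

```bash
python3 d.py 593.5 37 114
```

```text
t 9.38 p [588.2  40.7 166.3] w 59.7 F [0.1 0.4 1.4]
tool d mm [-5.4 -3.6 52.3] n 53.0 rv [-0.002 -0.004  0.005]
```

>>> carry_out:
  commands: [-6,-3.5,20,-0.002,-0.004,0.005,0,0,18,0,0,0,0,0,8,0,0,0,0,0,0,0,0,0]

```text
time_s: 9.88
tcp_pos: [0.5943, 0.0404, 0.1222]
ee_rot: [[-1.0, -0.006, 0.004], [-0.006, 1.0, -0.0], [-0.004, -0.0, -1.0]]
wrist_force: [-0.1, 1.0, 1.0]
gripper_width: 0.695
```

```bash
python3 d.py 594 37 114
```

```text
t 9.88 p [594.3  40.4 122.2] w 60.4 F [-0.1  1.   1. ]
tool d mm [ 0.3 -3.4  8.2] n 9.0 rv [-0.     0.004  0.006]
```

>>> carry_out:
  commands: [0,-3.4,8,0,0.004,0.006,0,0,0,0,0,0]

```text
time_s: 10.12
tcp_pos: [0.595, 0.0372, 0.1153]
ee_rot: [[-1.0, 0.0, 0.002], [0.0, 1.0, 0.0], [-0.002, 0.0, -1.0]]
wrist_force: [-0.7, 0.7, 1.0]
gripper_width: 0.693
```

>>> carry_out:
  commands: [0,0,0,0,0,0,0,0,0,0,0,0,0,0,0,0,0,0,0,0,0,0,0,0]
  grip: 0

```text
time_s: 10.62
tcp_pos: [0.5956, 0.0371, 0.1162]
ee_rot: [[-1.0, 0.0, 0.004], [0.0, 1.0, 0.001], [-0.004, 0.001, -1.0]]
wrist_force: [-0.4, 0.0, -0.2]
gripper_width: 0.362
```

>>> carry_out:
  commands: [0,0,-20,0,0.003,0,0,0,-50,0,0,0,0,0,-50,0,0,0,0,0,-15,0,0,0,0,0,0,0,0,0]

```text
time_s: 11.25
tcp_pos: [0.5925, 0.0369, 0.2496]
ee_rot: [[-1.0, 0.002, -0.011], [0.002, 1.0, 0.0], [0.011, 0.0, -1.0]]
wrist_force: [0.4, -0.0, -2.8]
gripper_width: 0.356
```

```bash
python3 d.py 565 275 250
```

```text
t 11.25 p [592.5  36.9 249.6] w 31.0 F [ 0.4 -0.  -2.8]
tool d mm [ 28. 238.  -0.] n 240.0 rv [ 0.    -0.011 -0.002]
```

>>> carry_out:
  commands: [5,35,0,0,-0.011,-0.002,5,46,0,0,0,0,5,46,0,0,0,0,5,46,0,0,0,0,5,44,0,0,0,0]

```text
time_s: 11.88
tcp_pos: [0.5622, 0.2551, 0.235]
ee_rot: [[-1.0, 0.008, -0.021], [0.008, 1.0, -0.008], [0.021, -0.008, -1.0]]
wrist_force: [-0.0, 0.1, -1.8]
gripper_width: 0.358
```

>>> carry_out:
  commands: [2,20,0,0,0,0,0,0,0,0,0,0]

```text
time_s: 12.12
tcp_pos: [0.5578, 0.2775, 0.2292]
ee_rot: [[-1.0, 0.005, -0.029], [0.005, 1.0, -0.013], [0.029, -0.013, -0.999]]
wrist_force: [0.1, -0.1, -3.1]
gripper_width: 0.358
```

```bash
python3 d.py 565 275 115
```

```text
t 12.12 p [557.8 277.5 229.2] w 31.1 F [ 0.1 -0.1 -3.1]
tool d mm [-10.6  -1.  113.9] n 114.0 rv [-0.013 -0.029 -0.005]
```

>>> carry_out:
  commands: [-6,-2,15,-0.013,-0.029,-0.005,0,0,35,0,0,0,0,0,32,0,0,0,0,0,0,0,0,0]

```text
time_s: 12.62
tcp_pos: [0.5622, 0.2693, 0.1414]
ee_rot: [[-1.0, 0.004, -0.006], [0.004, 1.0, -0.005], [0.006, -0.005, -1.0]]
wrist_force: [0.1, -0.1, -1.3]
gripper_width: 0.36
```

```bash
python3 d.py 565 275 115
```

```text
t 12.62 p [562.2 269.3 141.4] w 31.4 F [ 0.1 -0.1 -1.3]
tool d mm [-2.9  5.8 26.4] n 27.0 rv [-0.005 -0.006 -0.004]
```

>>> carry_out:
  commands: [-2.5,5,12,-0.005,-0.006,-0.004,0,0,8,0,0,0,0,0,0,0,0,0]

```text
time_s: 13.0
tcp_pos: [0.5667, 0.2742, 0.1228]
ee_rot: [[-1.0, 0.001, 0.004], [0.001, 1.0, 0.002], [-0.004, 0.002, -1.0]]
wrist_force: [-0.4, 0.5, -2.3]
gripper_width: 0.357
```

```bash
python3 d.py 565 275 115
```

```text
t 13.0 p [566.7 274.2 122.8] w 31.1 F [-0.4  0.5 -2.3]
tool d mm [1.7 0.8 7.8] n 8.0 rv [ 0.002  0.004 -0.001]
```

>>> carry_out:
  commands: [1,0,5,0.002,0.004,0,0,0,2,0,0,0,0,0,0,0,0,0]

```text
time_s: 13.38
tcp_pos: [0.5663, 0.2749, 0.1168]
ee_rot: [[-1.0, 0.001, 0.002], [0.001, 1.0, 0.002], [-0.002, 0.002, -1.0]]
wrist_force: [-0.1, -0.6, -2.0]
gripper_width: 0.356
```

>>> carry_out:
  commands: [0,0,1.5,0,0,0,0,0,0,0,0,0]

```text
time_s: 13.62
tcp_pos: [0.5663, 0.275, 0.1155]
ee_rot: [[-1.0, 0.001, 0.003], [0.001, 1.0, 0.002], [-0.003, 0.002, -1.0]]
wrist_force: [0.3, -0.8, -2.1]
gripper_width: 0.361
```

>>> carry_out:
  commands: [0,0,1,0,0,0,0,0,0,0,0,0]

```text
time_s: 13.88
tcp_pos: [0.5668, 0.2752, 0.1153]
ee_rot: [[-1.0, 0.0, 0.004], [0.0, 1.0, 0.003], [-0.004, 0.003, -1.0]]
wrist_force: [0.2, -0.4, -1.9]
gripper_width: 0.354
```

>>> carry_out:
  commands: [0,0,0,0,0,0,0,0,0,0,0,0]
  grip: 60

```text
time_s: 14.12
tcp_pos: [0.5674, 0.2754, 0.116]
ee_rot: [[-1.0, -0.0, 0.005], [-0.0, 1.0, 0.003], [-0.005, 0.003, -1.0]]
wrist_force: [0.0, 0.4, -0.5]
gripper_width: 0.509
```

>>> carry_out:
  commands: [0,0,-15,0,0,0,0,0,-50,0,0,0,0,0,-50,0,0,0]

```text
time_s: 14.5
tcp_pos: [0.5655, 0.274, 0.2319]
ee_rot: [[-1.0, -0.0, -0.0], [-0.0, 1.0, -0.002], [0.0, -0.002, -1.0]]
wrist_force: [0.6, -0.8, -0.4]
gripper_width: 0.682
```

```bash
python3 d.py 597 -83.5 230
```

```text
t 14.5 p [565.5 274.  231.9] w 59.3 F [ 0.6 -0.8 -0.4]
tool d mm [ -31.5 -357.5    2.6] n 359.0 rv [-0.002 -0.     0.   ]
```

>>> carry_out:
  commands: [-4,-50,0,-0.002,0,0,-4,-50,0,0,0,0,-4,-50,0,0,0,0,-4,-50,0,-0.005,-0.005,0,-4,-50,0,0,0,0]

```text
time_s: 15.12
tcp_pos: [0.5907, 0.0222, 0.2448]
ee_rot: [[-1.0, -0.009, 0.027], [-0.009, 1.0, 0.014], [-0.027, 0.014, -1.0]]
wrist_force: [1.9, -0.1, -0.2]
gripper_width: 0.688
```

```bash
python3 d.py 597 -83.5 230
```

```text
t 15.12 p [590.7  22.2 244.8] w 59.9 F [ 1.9 -0.1 -0.2]
tool d mm [  -5.  -106.    13.4] n 107.0 rv [0.014 0.027 0.009]
```

>>> carry_out:
  commands: [-2,-40,5,0.014,0.027,0.009,-2,-40,5,0,0,0,0,-26,15,0,0,0,0,0,30,0,0,0,0,0,0,0,0,0]

```text
time_s: 15.75
tcp_pos: [0.5971, -0.0919, 0.1965]
ee_rot: [[-1.0, 0.006, 0.011], [0.006, 1.0, -0.001], [-0.011, -0.001, -1.0]]
wrist_force: [0.1, 0.3, 1.2]
gripper_width: 0.685
```

```bash
python3 d.py 597 -83.5 114
```

```text
t 15.75 p [597.1 -91.9 196.5] w 59.6 F [0.1 0.3 1.2]
tool d mm [ 1.   8.4 82.5] n 83.0 rv [-0.001  0.011 -0.006]
```

>>> carry_out:
  commands: [0,8,15,0,0.011,-0.006,0,0,15,0,0,0,0,0,0,0,0,0]

```text
time_s: 16.12
tcp_pos: [0.5992, -0.0823, 0.1682]
ee_rot: [[-1.0, -0.003, 0.005], [-0.003, 1.0, -0.001], [-0.005, -0.001, -1.0]]
wrist_force: [-0.5, -0.3, -0.2]
gripper_width: 0.693
```

```bash
python3 d.py 597 -83.5 114
```

```text
t 16.12 p [599.2 -82.3 168.2] w 60.3 F [-0.5 -0.3 -0.2]
tool d mm [ 2.4 -1.1 54.2] n 54.0 rv [-0.001  0.005  0.003]
```

>>> carry_out:
  commands: [1,-1,20,0,0.005,0.003,0,0,20,0,0,0,0,0,8,0,0,0,0,0,0,0,0,0]

```text
time_s: 16.62
tcp_pos: [0.6004, -0.0824, 0.1215]
ee_rot: [[-1.0, -0.003, 0.004], [-0.003, 1.0, -0.002], [-0.004, -0.002, -1.0]]
wrist_force: [-0.3, 0.4, 0.2]
gripper_width: 0.692
```

```bash
python3 d.py 597 -83.5 114
```

```text
t 16.62 p [600.4 -82.4 121.5] w 60.2 F [-0.3  0.4  0.2]
tool d mm [ 3.4 -1.   7.5] n 8.0 rv [-0.002  0.004  0.003]
```

>>> carry_out:
  commands: [3.4,-1,7.5,0,0.004,0.003,0,0,0,0,0,0]

```text
time_s: 16.88
tcp_pos: [0.5976, -0.0834, 0.1149]
ee_rot: [[-1.0, 0.0, 0.002], [0.0, 1.0, -0.002], [-0.002, -0.002, -1.0]]
wrist_force: [-0.0, -0.5, 0.2]
gripper_width: 0.69
```

>>> carry_out:
  commands: [0,0,0,0,0,0,0,0,0,0,0,0,0,0,0,0,0,0,0,0,0,0,0,0]
  grip: 0

```text
time_s: 17.38
tcp_pos: [0.5983, -0.0836, 0.1161]
ee_rot: [[-1.0, 0.0, 0.005], [0.0, 1.0, -0.002], [-0.005, -0.002, -1.0]]
wrist_force: [-0.3, -0.4, -0.2]
gripper_width: 0.359
```

>>> carry_out:
  commands: [0,0,-20,0,0.003,0,0,0,-50,0,0,0,0,0,-50,0,0,0,0,0,-25,0,0,0,0,0,0,0,0,0]

```text
time_s: 18.0
tcp_pos: [0.5954, -0.0829, 0.2601]
ee_rot: [[-1.0, 0.002, -0.009], [0.002, 1.0, 0.0], [0.009, 0.0, -1.0]]
wrist_force: [1.0, 1.1, -3.2]
gripper_width: 0.359
```

```bash
python3 d.py 490 273 270
```

```text
t 18.0 p [595.4 -82.9 260.1] w 31.2 F [ 1.   1.1 -3.2]
tool d mm [106.1 355.7  -8.9] n 371.0 rv [ 0.    -0.009 -0.002]
```

>>> carry_out:
  commands: [15,35,-5,0,-0.011,-0.002,20,45,-4,0,0,0,20,45,-4,0,0,0,20,45,-4,0,-0.005,0,18,45,-4,0,-0.005,0]

```text
time_s: 18.62
tcp_pos: [0.4962, 0.1351, 0.269]
ee_rot: [[-1.0, 0.009, -0.008], [0.009, 1.0, -0.002], [0.008, -0.002, -1.0]]
wrist_force: [0.5, 1.4, -2.5]
gripper_width: 0.356
```

```bash
python3 d.py 490 273 270
```

```text
t 18.62 p [496.2 135.1 269. ] w 30.9 F [ 0.5  1.4 -2.5]
tool d mm [  7.4 137.8  -1.2] n 138.0 rv [-0.002 -0.008 -0.009]
```

>>> carry_out:
  commands: [3,45,-2,-0.002,-0.012,-0.009,2,45,-2,0,0,0,0,38,0,0,0,0,0,8,0,0,0,0,0,0,0,0,0,0]

```text
time_s: 19.25
tcp_pos: [0.4843, 0.2755, 0.2617]
ee_rot: [[-1.0, -0.005, -0.013], [-0.004, 1.0, -0.01], [0.013, -0.01, -1.0]]
wrist_force: [-0.3, -1.2, -2.0]
gripper_width: 0.359
```

```bash
python3 d.py 490 273.5 115
```

```text
t 19.25 p [484.3 275.5 261.7] w 31.2 F [-0.3 -1.2 -2. ]
tool d mm [ -7.5  -0.7 146.6] n 147.0 rv [-0.01  -0.013  0.005]
```

>>> carry_out:
  commands: [-6,-1,15,-0.01,-0.013,0.005,0,0,35,0,0,0,0,0,35,0,0,0,0,0,20,0,0,0,0,0,0,0,0,0]

```text
time_s: 19.88
tcp_pos: [0.4891, 0.2667, 0.1511]
ee_rot: [[-1.0, 0.008, -0.004], [0.008, 1.0, -0.004], [0.004, -0.004, -1.0]]
wrist_force: [0.8, 0.7, -2.7]
gripper_width: 0.356
```

```bash
python3 d.py 490 273.5 115
```

```text
t 19.88 p [489.1 266.7 151.1] w 31.0 F [ 0.8  0.7 -2.7]
tool d mm [-1.   6.9 36.1] n 37.0 rv [-0.004 -0.004 -0.008]
```

>>> carry_out:
  commands: [-1,6,15,-0.004,-0.004,-0.008,0,0,12,0,0,0,0,0,3,0,0,0,0,0,0,0,0,0]

```text
time_s: 20.38
tcp_pos: [0.4921, 0.2713, 0.1234]
ee_rot: [[-1.0, 0.002, 0.004], [0.002, 1.0, 0.003], [-0.004, 0.003, -1.0]]
wrist_force: [0.3, -0.0, -2.8]
gripper_width: 0.359
```

```bash
python3 d.py 490 273.5 115
```

```text
t 20.38 p [492.1 271.3 123.4] w 31.2 F [ 0.3 -0.  -2.8]
tool d mm [2.1 2.2 8.4] n 9.0 rv [ 0.003  0.004 -0.002]
```

>>> carry_out:
  commands: [1.5,1,5,0.003,0.004,0,0,0,2.5,0,0,0,0,0,0,0,0,0]

```text
time_s: 20.75
tcp_pos: [0.491, 0.2727, 0.1166]
ee_rot: [[-1.0, 0.002, 0.001], [0.002, 1.0, 0.001], [-0.001, 0.001, -1.0]]
wrist_force: [-0.9, 0.1, -1.6]
gripper_width: 0.355
```

>>> carry_out:
  commands: [0,0,1.5,0,0,0,0,0,0,0,0,0]

```text
time_s: 21.0
tcp_pos: [0.4911, 0.2729, 0.1152]
ee_rot: [[-1.0, 0.002, 0.002], [0.002, 1.0, 0.001], [-0.002, 0.001, -1.0]]
wrist_force: [0.7, -0.3, -2.6]
gripper_width: 0.356
```

>>> carry_out:
  commands: [0,0,0.5,0,0,0,0,0,0,0,0,0]

```text
time_s: 21.25
tcp_pos: [0.4914, 0.273, 0.1151]
ee_rot: [[-1.0, 0.001, 0.002], [0.001, 1.0, 0.001], [-0.002, 0.001, -1.0]]
wrist_force: [-0.6, 0.2, -3.2]
gripper_width: 0.359
```

>>> carry_out:
  commands: [0,0,0,0,0,0,0,0,0,0,0,0]
  grip: 70

```text
time_s: 21.5
tcp_pos: [0.492, 0.2734, 0.1159]
ee_rot: [[-1.0, 0.001, 0.004], [0.001, 1.0, 0.002], [-0.004, 0.002, -1.0]]
wrist_force: [-0.5, 0.6, 0.7]
gripper_width: 0.505
```

>>> carry_out:
  commands: [0,0,-15,0,0,0,0,0,-45,0,0,0,0,0,-45,0,0,0]

```text
time_s: 21.88
tcp_pos: [0.4908, 0.2722, 0.2228]
ee_rot: [[-1.0, 0.001, 0.0], [0.001, 1.0, -0.002], [-0.0, -0.002, -1.0]]
wrist_force: [0.4, -0.2, -0.2]
gripper_width: 0.777
```

```bash
python3 d.py 588 -23 200;python3 - <<'E'
from h import *
im=capture('side')[:,:,::-1];cv2.imwrite('pics/s2.png',im)
E
```

```text
t 21.88 p [490.8 272.2 222.8] w 67.6 F [ 0.4 -0.2 -0.2]
tool d mm [ -97.5 -295.    23.5] n 312.0 rv [-0.002  0.    -0.001]
```

View pics/s2.png

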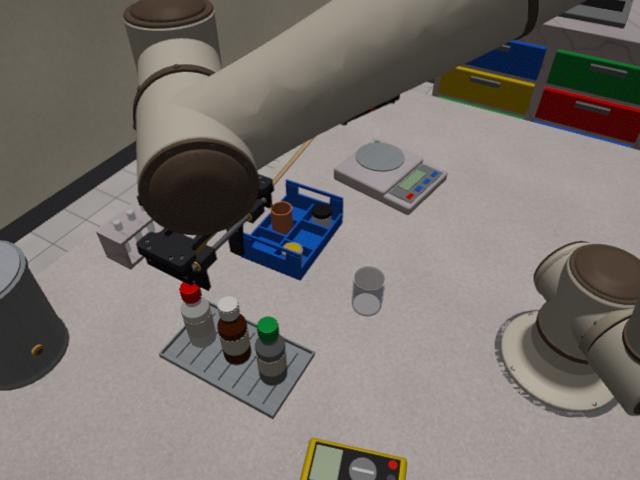

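All three bottles stand upright in the tray, with caps at (190,293), (229,307) and (268,327). Next is the cup.

>>> carry_out:
  commands: [-15,-46,3,-0.002,0,0,-15,-46,3,0,0.005,0,-15,-46,3,0.003,0.005,0,-15,-46,3,0.003,0.005,0,-15,-46,3,0,0.005,0]

```text
time_s: 22.55
tcp_pos: [0.5744, 0.0427, 0.2242]
ee_rot: [[-1.0, -0.01, 0.007], [-0.01, 1.0, 0.009], [-0.008, 0.009, -1.0]]
wrist_force: [0.3, 0.1, 0.0]
gripper_width: 0.802
```

```bash
python3 d.py 588 -23 200
```

```text
t 22.55 p [574.4  42.7 224.2] w 69.8 F [0.3 0.1 0. ]
tool d mm [-12.8 -66.   23.7] n 71.0 rv [0.009 0.007 0.01 ]
```

>>> carry_out:
  commands: [-6,-38,5,0.009,0.01,0.01,-5,-26,15,0,0,0,0,0,30,0,0,0,0,0,0,0,0,0]

```text
time_s: 23.05
tcp_pos: [0.5886, -0.0274, 0.1778]
ee_rot: [[-1.0, 0.006, 0.005], [0.006, 1.0, -0.0], [-0.005, -0.0, -1.0]]
wrist_force: [-0.4, -0.2, 0.5]
gripper_width: 0.802
```

```bash
python3 d.py 587.5 -23 52;python3 - <<'E'
from h import *
C=cal('wrist');im=capture('wrist')[:,:,::-1];cv2.imwrite('pics/w3.png',im)
np.save('wc.npy',np.array(C,dtype=object),allow_pickle=True)
E
```

```text
t 23.05 p [588.6 -27.4 177.8] w 69.8 F [-0.4 -0.2  0.5]
tool d mm [  1.8   4.4 125.7] n 126.0 rv [-0.     0.005 -0.006]
```

View pics/w3.png

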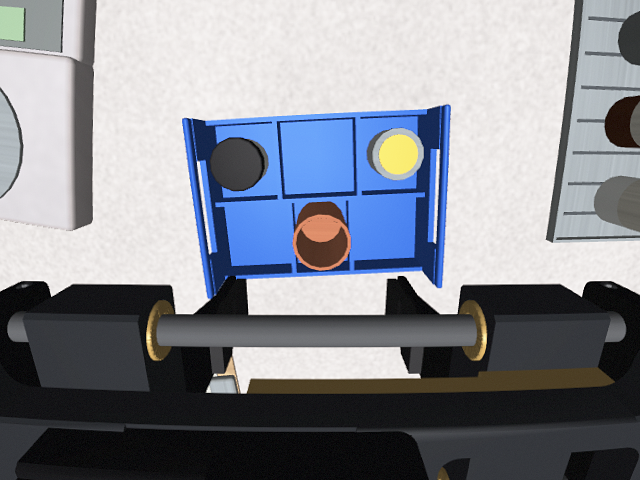

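The cup's rim is centred at (322,242), with empty cells either side of it.

Run:
```python
from h import *
C=tuple(np.load('wc.npy',allow_pickle=True))
print(w('wrist',(322,242),.079,C).round(4))
```

```text
[ 0.5881 -0.0237  0.079 ]
```

>>> carry_out:
  commands: [1,4,30,0,0.005,-0.006,0,0,30,0,0,0,0,0,15,0,0,0,0,0,0,0,0,0]

```text
time_s: 23.6
tcp_pos: [0.5957, -0.021, 0.1121]
ee_rot: [[-1.0, -0.006, 0.021], [-0.006, 1.0, 0.0], [-0.021, 0.0, -1.0]]
wrist_force: [-0.3, 0.0, 0.4]
gripper_width: 0.804
```

```bash
python3 d.py 587.5 -23 52
```

```text
t 23.6 p [595.7 -21.  112.1] w 70.0 F [-0.3  0.   0.4]
tool d mm [ 9.4 -2.  59.9] n 61.0 rv [0.    0.021 0.006]
```

>>> carry_out:
  commands: [6.5,-2,10,0,0.021,0.006,0,0,12,0,0,0,0,0,0,0,0,0]

```text
time_s: 23.98
tcp_pos: [0.5908, -0.0227, 0.0915]
ee_rot: [[-1.0, -0.0, 0.003], [-0.0, 1.0, 0.001], [-0.003, 0.001, -1.0]]
wrist_force: [-0.6, -0.0, -0.7]
gripper_width: 0.804
```

```bash
python3 d.py 588 -23.3 52
```

```text
t 23.98 p [590.8 -22.7  91.5] w 70.0 F [-0.6 -0.  -0.7]
tool d mm [ 2.9 -0.6 39.5] n 40.0 rv [0.001 0.003 0.   ]
```

>>> carry_out:
  commands: [2,-0.5,14,0,0.004,0,0,0,14,0,0.003,0,0,0,8,0,0,0,0,0,0,0,0,0]

```text
time_s: 24.48
tcp_pos: [0.5885, -0.0234, 0.0526]
ee_rot: [[-1.0, 0.0, -0.005], [0.0, 1.0, 0.001], [0.005, 0.001, -1.0]]
wrist_force: [-0.1, 0.8, 0.3]
gripper_width: 0.801
```

```bash
python3 d.py 588 -23.3 52
```

```text
t 24.48 p [588.5 -23.4  52.6] w 69.7 F [-0.1  0.8  0.3]
tool d mm [0.5 0.1 0.6] n 1.0 rv [ 0.001 -0.005 -0.   ]
```

>>> carry_out:
  commands: [0,0,0,0,-0.004,0,0,0,0,0,0,0,0,0,0,0,0,0,0,0,0,0,0,0]
  grip: 0

```text
time_s: 24.98
tcp_pos: [0.5892, -0.0233, 0.0536]
ee_rot: [[-1.0, -0.0, 0.001], [-0.0, 1.0, 0.001], [-0.001, 0.001, -1.0]]
wrist_force: [0.2, -0.9, -0.5]
gripper_width: 0.517
```

>>> carry_out:
  commands: [0,0,-15,0,0.003,0,0,0,-45,0,0,0,0,0,-50,0,0,0,0,0,-25,0,0,0,0,0,0,0,0,0]

```text
time_s: 25.6
tcp_pos: [0.5899, -0.0235, 0.1966]
ee_rot: [[-1.0, -0.001, 0.001], [-0.001, 1.0, 0.001], [-0.001, 0.001, -1.0]]
wrist_force: [0.4, 0.1, -0.9]
gripper_width: 0.516
```

```bash
python3 d.py 498.5 -322.5 175
```

```text
t 25.6 p [589.9 -23.5 196.6] w 44.9 F [ 0.4  0.1 -0.9]
tool d mm [  91.6 -298.9   21.3] n 313.0 rv [0.001 0.001 0.001]
```

>>> carry_out:
  commands: [10,-35,0,0,0,0,14,-45,0,0,0,0,14,-45,2,0.002,0.002,0,14,-45,2,0.002,0.003,0,14,-45,2,0.002,0.003,0]

```text
time_s: 26.22
tcp_pos: [0.5199, -0.2408, 0.1854]
ee_rot: [[-1.0, -0.007, -0.016], [-0.007, 1.0, -0.002], [0.016, -0.002, -1.0]]
wrist_force: [1.6, 1.1, -0.5]
gripper_width: 0.512
```

```bash
python3 d.py 498.5 -322.5 175
```

```text
t 26.23 p [ 519.9 -240.8  185.4] w 44.5 F [ 1.6  1.1 -0.5]
tool d mm [ 21.8 -81.6  11. ] n 85.0 rv [-0.002 -0.016  0.007]
```

>>> carry_out:
  commands: [9,-38,0,-0.002,-0.018,0.007,7,-38,0,0,0,0,0,0,0,0,0,0]

```text
time_s: 26.6
tcp_pos: [0.4992, -0.3206, 0.1808]
ee_rot: [[-1.0, 0.006, -0.006], [0.006, 1.0, 0.003], [0.006, 0.003, -1.0]]
wrist_force: [-0.1, 0.1, -0.5]
gripper_width: 0.515
```

```bash
python3 d.py 498.5 -322.5 111.5
python3 - <<'E'
from h import *
C=cal('wrist');im=capture('wrist')[:,:,::-1];cv2.imwrite('pics/w4.png',im)
np.save('wc.npy',np.array(C,dtype=object),allow_pickle=True)
E
```

```text
t 26.6 p [ 499.2 -320.6  180.8] w 44.8 F [-0.1  0.1 -0.5]
tool d mm [ 0.3 -2.1 69.3] n 69.0 rv [ 0.003 -0.006 -0.006]
```

View pics/w4.png

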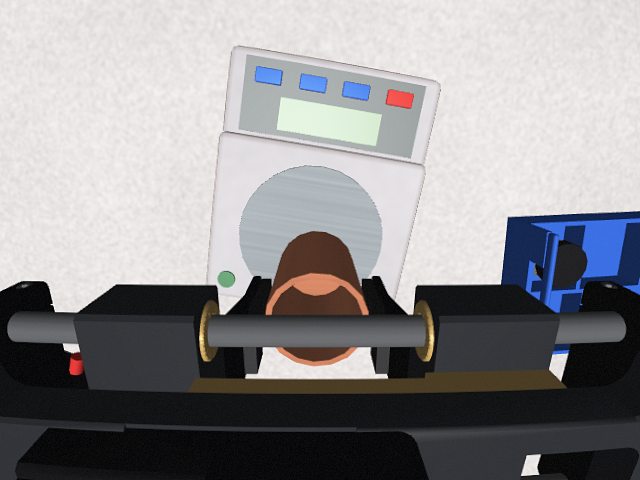

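The cup is held over the balance (pan edges at u 239 to 382, top at v 166). I'll lower it.

>>> carry_out:
  commands: [0,-2,20,0.003,-0.006,-0.006,0,0,25,0,0,0,0,0,12,0,0,0,0,0,0,0,0,0]

```text
time_s: 27.15
tcp_pos: [0.4991, -0.3178, 0.1207]
ee_rot: [[-1.0, -0.005, -0.003], [-0.005, 1.0, 0.003], [0.003, 0.003, -1.0]]
wrist_force: [0.4, 0.4, -0.6]
gripper_width: 0.516
```

```bash
python3 d.py 498.5 -322.5 111.5
```

```text
t 27.15 p [ 499.1 -317.8  120.7] w 44.9 F [ 0.4  0.4 -0.6]
tool d mm [ 0.6 -4.7  9.2] n 10.0 rv [ 0.003 -0.003  0.005]
```

>>> carry_out:
  commands: [0.5,-4,5,0.003,-0.003,0.005,0,0,2,0,0,0,0,0,0,0,0,0]

```text
time_s: 27.52
tcp_pos: [0.5, -0.3221, 0.1152]
ee_rot: [[-1.0, -0.001, 0.003], [-0.001, 1.0, -0.002], [-0.003, -0.002, -1.0]]
wrist_force: [0.4, 0.1, -0.9]
gripper_width: 0.513
```

>>> carry_out:
  commands: [0,0,1.5,0,0,0,0,0,0,0,0,0]

```text
time_s: 27.78
tcp_pos: [0.5003, -0.3223, 0.1142]
ee_rot: [[-1.0, -0.001, 0.004], [-0.001, 1.0, -0.003], [-0.004, -0.003, -1.0]]
wrist_force: [-0.0, 0.1, -0.6]
gripper_width: 0.517
```

>>> carry_out:
  commands: [1,0,1.5,-0.003,0.004,0,0,0,1,0,0,0,0,0,0,0,0,0]

```text
time_s: 28.15
tcp_pos: [0.4993, -0.3223, 0.1117]
ee_rot: [[-1.0, -0.001, 0.0], [-0.001, 1.0, 0.001], [-0.0, 0.001, -1.0]]
wrist_force: [-0.4, -0.6, -0.6]
gripper_width: 0.513
```

>>> carry_out:
  commands: [0,0,1,0,0,0,0,0,0,0,0,0]

```text
time_s: 28.4
tcp_pos: [0.4994, -0.3225, 0.1115]
ee_rot: [[-1.0, -0.001, 0.001], [-0.001, 1.0, 0.0], [-0.001, 0.0, -1.0]]
wrist_force: [-0.2, -0.8, -0.8]
gripper_width: 0.512
```

>>> carry_out:
  commands: [0,0,0,0,0,0,0,0,0,0,0,0,0,0,0,0,0,0]
  grip: 72

```text
time_s: 28.78
tcp_pos: [0.4996, -0.3226, 0.1113]
ee_rot: [[-1.0, -0.001, 0.001], [-0.001, 1.0, -0.0], [-0.001, -0.0, -1.0]]
wrist_force: [0.2, 0.5, 0.3]
gripper_width: 0.763
```

>>> carry_out:
  commands: [0,0,-15,0,0,0,0,0,-40,0,0,0,0,0,-50,0,0,0,0,0,-20,0,0,0]

```text
time_s: 29.28
tcp_pos: [0.499, -0.3227, 0.2415]
ee_rot: [[-1.0, -0.001, -0.001], [-0.001, 1.0, -0.0], [0.001, -0.0, -1.0]]
wrist_force: [0.2, -1.1, -0.9]
gripper_width: 0.826
```

```bash
python3 d.py 490.5 273 240
python3 - <<'E'
from h import *
C=cal('wrist');im=capture('wrist')[:,:,::-1];cv2.imwrite('pics/w5.png',im)
np.save('wc.npy',np.array(C,dtype=object),allow_pickle=True)
E
```

```text
t 29.27 p [ 499.  -322.7  241.5] w 71.8 F [ 0.2 -1.1 -0.9]
tool d mm [  7.8 595.7   1.3] n 596.0 rv [-0.    -0.001  0.001]
```

View pics/w5.png

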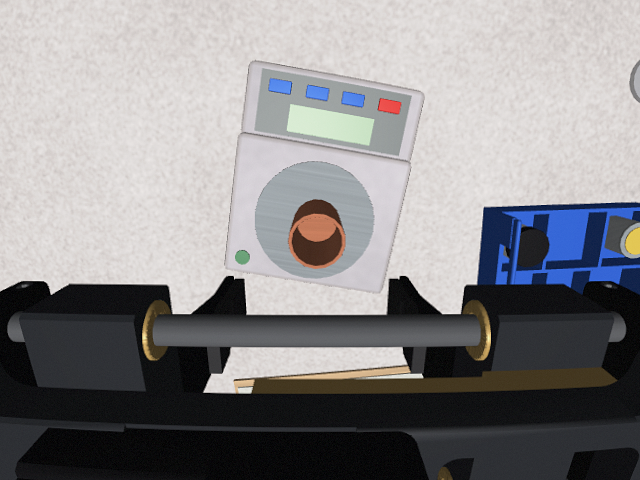

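```bash
python3 - <<'E'
from h import *
C=tuple(np.load('wc.npy',allow_pickle=True))
print('pan',w('wrist',(314.5,220),.062,C).round(4),'rim',w('wrist',(317,241.5),.137,C).round(4))
E
python3 d.py 490.5 273 250
```

```text
pan [ 0.4981 -0.3253  0.062 ] rim [ 0.4991 -0.3229  0.137 ]
t 29.32 p [ 499.7 -323.3  243.5] w 71.9 F [ 0.7 -0.4  2.4]
tool d mm [  8.3 596.3  -7.8] n 596.0 rv [-0.002  0.002  0.001]
```

>>> carry_out:
  commands: [0,50,-5,0,0,0,1,50,-2,0,-0.003,0,1,50,-2,0,-0.003,0,1,50,-2,0,-0.003,0,1,50,-2,0,-0.003,0]
  grip: 60

```text
time_s: 29.95
tcp_pos: [0.4955, -0.0694, 0.2578]
ee_rot: [[-1.0, 0.006, 0.019], [0.006, 1.0, -0.003], [-0.019, -0.003, -1.0]]
wrist_force: [0.5, -0.8, -0.4]
gripper_width: 0.689
```

```bash
python3 d.py 490.5 273 250
```

```text
t 29.95 p [495.5 -69.4 257.8] w 59.9 F [ 0.5 -0.8 -0.4]
tool d mm [  7.1 342.4   6.7] n 343.0 rv [-0.003  0.019 -0.006]
```

The cup is within about 3 mm of the pan centre. Now I'll return brown.

>>> carry_out:
  commands: [0,50,0,-0.003,0.019,-0.006,1,50,0,0,0,0,1,50,0,0,0,0,1,50,0,0,-0.003,0,1,50,0,0,-0.003,0]

```text
time_s: 30.58
tcp_pos: [0.4896, 0.1886, 0.2596]
ee_rot: [[-1.0, -0.001, 0.009], [-0.001, 1.0, 0.001], [-0.009, 0.001, -1.0]]
wrist_force: [1.8, -0.2, 0.6]
gripper_width: 0.689
```

```bash
python3 d.py 490.5 273 220
```

```text
t 30.57 p [489.6 188.6 259.6] w 59.9 F [ 1.8 -0.2  0.6]
tool d mm [-0.6 84.4 39.8] n 93.0 rv [0.001 0.009 0.001]
```

>>> carry_out:
  commands: [0,45,5,0,0.009,0,0,35,10,0,0,0,0,0,15,0,0,0,0,0,0,0,0,0]

```text
time_s: 31.08
tcp_pos: [0.4881, 0.2738, 0.2288]
ee_rot: [[-1.0, -0.006, -0.001], [-0.006, 1.0, 0.001], [0.001, 0.001, -1.0]]
wrist_force: [0.4, -0.0, 0.2]
gripper_width: 0.691
```

```bash
python3 d.py 491 273 115
python3 - <<'E'
from h import *
C=cal('wrist');im=capture('wrist')[:,:,::-1];cv2.imwrite('pics/w6.png',im)
np.save('wc.npy',np.array(C,dtype=object),allow_pickle=True)
E
```

```text
t 31.07 p [488.1 273.8 228.8] w 60.1 F [ 0.4 -0.   0.2]
tool d mm [ -3.   -0.9 113.8] n 114.0 rv [ 0.001 -0.001  0.006]
```

View pics/w6.png

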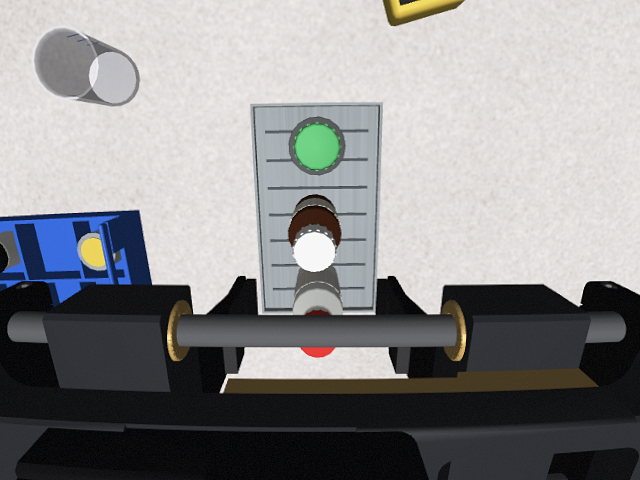

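Run:
```python
from h import *
C=tuple(np.load('wc.npy',allow_pickle=True))
print('brown',w('wrist',(314.5,251.5),.143,C).round(4),'green',w('wrist',(317,147),.143,C).round(4))
```

```text
brown [0.4906 0.2719 0.143 ] green [0.4157 0.2733 0.143 ]
```

>>> carry_out:
  commands: [-2,0,25,0,0,0.006,0,0,28,0,0,0,0,0,10,0,0,0,0,0,0,0,0,0]

```text
time_s: 31.62
tcp_pos: [0.4933, 0.2714, 0.1697]
ee_rot: [[-1.0, 0.004, 0.007], [0.004, 1.0, 0.006], [-0.007, 0.006, -1.0]]
wrist_force: [0.6, 0.1, 0.2]
gripper_width: 0.686
```

```bash
python3 d.py 491 273 115
```

```text
t 31.62 p [493.3 271.4 169.7] w 59.7 F [0.6 0.1 0.2]
tool d mm [ 2.8  1.3 54.7] n 55.0 rv [ 0.006  0.007 -0.004]
```

>>> carry_out:
  commands: [1,1,20,0.006,0.007,-0.004,0,0,22,0,0,0,0,0,8,0,0,0,0,0,0,0,0,0]

```text
time_s: 32.12
tcp_pos: [0.494, 0.2733, 0.1195]
ee_rot: [[-1.0, 0.0, 0.004], [0.0, 1.0, 0.003], [-0.004, 0.003, -1.0]]
wrist_force: [-0.3, 0.3, 0.2]
gripper_width: 0.691
```

```bash
python3 d.py 491 273 114.5
```

```text
t 32.12 p [494.  273.3 119.5] w 60.1 F [-0.3  0.3  0.2]
tool d mm [ 3.  -0.3  5. ] n 6.0 rv [ 0.003  0.004 -0.   ]
```

>>> carry_out:
  commands: [3,0,5,0.003,0.004,0,0,0,0,0,0,0]

```text
time_s: 32.38
tcp_pos: [0.4913, 0.2738, 0.1152]
ee_rot: [[-1.0, -0.0, 0.001], [-0.0, 1.0, 0.001], [-0.001, 0.001, -1.0]]
wrist_force: [0.9, -0.3, -0.3]
gripper_width: 0.69
```

>>> carry_out:
  commands: [0,0,0,0,0,0,0,0,0,0,0,0,0,0,0,0,0,0,0,0,0,0,0,0]
  grip: 0

```text
time_s: 32.88
tcp_pos: [0.4917, 0.2742, 0.1163]
ee_rot: [[-1.0, -0.0, 0.002], [-0.0, 1.0, 0.002], [-0.002, 0.002, -1.0]]
wrist_force: [0.1, -0.3, 0.1]
gripper_width: 0.36
```

>>> carry_out:
  commands: [0,0,-20,0,0.003,0,0,0,-50,0,0,0,0,0,-55,0,0,0,0,0,-35,0,0,0,0,0,0,0,0,0]

```text
time_s: 33.5
tcp_pos: [0.4897, 0.2726, 0.2763]
ee_rot: [[-1.0, 0.001, -0.01], [0.001, 1.0, -0.002], [0.01, -0.003, -1.0]]
wrist_force: [0.0, 0.1, -3.0]
gripper_width: 0.36
```

```bash
python3 d.py 597 -83.5 265
```

```text
t 33.5 p [489.7 272.6 276.3] w 31.3 F [ 0.   0.1 -3. ]
tool d mm [-107.9 -355.9   11.1] n 372.0 rv [-0.002 -0.01  -0.001]
```

>>> carry_out:
  commands: [-5,-38,0,-0.002,-0.01,0,-15,-46,2,0,0.004,0,-15,-46,2,0,0.004,0,-15,-46,2,0.002,0.004,0,-15,-46,2,0.002,0.005,0]

```text
time_s: 34.12
tcp_pos: [0.5501, 0.0467, 0.2561]
ee_rot: [[-0.999, -0.004, -0.035], [-0.004, 1.0, -0.008], [0.035, -0.008, -0.999]]
wrist_force: [0.3, 0.8, -2.0]
gripper_width: 0.357
```

```bash
python3 d.py 597 -83.5 265
```

```text
t 34.12 p [550.1  46.7 256.1] w 31.0 F [ 0.3  0.8 -2. ]
tool d mm [ -46.1 -130.4   -9.5] n 139.0 rv [-0.008 -0.035  0.004]
```

>>> carry_out:
  commands: [-14,-44,0,-0.008,-0.035,0.004,-16,-44,0,0,0,0,-14,-38,0,0,0,0,0,0,0,0,0,0]

```text
time_s: 34.62
tcp_pos: [0.5905, -0.0861, 0.2436]
ee_rot: [[-1.0, 0.006, -0.019], [0.006, 1.0, 0.001], [0.019, 0.001, -1.0]]
wrist_force: [-0.3, 0.2, -2.0]
gripper_width: 0.357
```

```bash
python3 d.py 597 -83.5 117.5
```

```text
t 34.62 p [590.5 -86.1 243.6] w 31.1 F [-0.3  0.2 -2. ]
tool d mm [ -8.9   2.5 126. ] n 126.0 rv [ 0.001 -0.019 -0.006]
```

>>> carry_out:
  commands: [-6,2,15,0.001,-0.019,-0.006,0,0,15,0,0,0,0,0,0,0,0,0]

```text
time_s: 35.0
tcp_pos: [0.5929, -0.0828, 0.2072]
ee_rot: [[-1.0, 0.001, -0.01], [0.001, 1.0, 0.001], [0.01, 0.001, -1.0]]
wrist_force: [0.0, 0.4, -3.3]
gripper_width: 0.355
```

```bash
python3 d.py 597 -83.5 117.5
```

```text
t 35.0 p [592.9 -82.8 207.2] w 30.9 F [ 0.   0.4 -3.3]
tool d mm [-4.9 -0.8 89.6] n 90.0 rv [ 0.001 -0.01  -0.001]
```

>>> carry_out:
  commands: [-4,-1,20,0.001,-0.01,-0.001,0,0,25,0,0,0,0,0,0,0,0,0]

```text
time_s: 35.38
tcp_pos: [0.597, -0.0822, 0.162]
ee_rot: [[-1.0, -0.003, 0.001], [-0.003, 1.0, 0.0], [-0.001, 0.0, -1.0]]
wrist_force: [-1.0, -0.5, -2.8]
gripper_width: 0.361
```

```bash
python3 d.py 597 -83.5 117.5
```

```text
t 35.38 p [597.  -82.2 162. ] w 31.4 F [-1.  -0.5 -2.8]
tool d mm [ 0.  -1.3 44.5] n 45.0 rv [0.    0.001 0.003]
```

>>> carry_out:
  commands: [0,-1,18,0,0.001,0.003,0,0,14,0,0,0,0,0,4,0,0,0,0,0,0,0,0,0]

```text
time_s: 35.88
tcp_pos: [0.5986, -0.0828, 0.1262]
ee_rot: [[-1.0, -0.001, 0.004], [-0.001, 1.0, -0.0], [-0.004, -0.0, -1.0]]
wrist_force: [-0.0, 0.4, -1.5]
gripper_width: 0.358
```

```bash
python3 d.py 597 -83.5 117.5
```

```text
t 35.88 p [598.6 -82.8 126.2] w 31.2 F [-0.   0.4 -1.5]
tool d mm [ 1.6 -0.7  8.7] n 9.0 rv [-0.     0.004  0.001]
```

>>> carry_out:
  commands: [1,-0.5,5,0,0.004,0,0,0,2.5,0,0,0,0,0,0,0,0,0]

```text
time_s: 36.25
tcp_pos: [0.5982, -0.0834, 0.1192]
ee_rot: [[-1.0, -0.001, 0.002], [-0.001, 1.0, -0.0], [-0.002, -0.0, -1.0]]
wrist_force: [-0.1, -0.6, -2.6]
gripper_width: 0.361
```

>>> carry_out:
  commands: [0,0,1.5,0,0,0,0,0,0,0,0,0]

```text
time_s: 36.5
tcp_pos: [0.5984, -0.0834, 0.1179]
ee_rot: [[-1.0, -0.001, 0.003], [-0.001, 1.0, -0.0], [-0.003, -0.0, -1.0]]
wrist_force: [-0.1, -0.1, -2.8]
gripper_width: 0.356
```

>>> carry_out:
  commands: [0,0,1,0,0,0,0,0,0,0,0,0]

```text
time_s: 36.75
tcp_pos: [0.5988, -0.0835, 0.1174]
ee_rot: [[-1.0, -0.001, 0.004], [-0.001, 1.0, -0.0], [-0.004, -0.0, -1.0]]
wrist_force: [0.5, -0.4, -2.2]
gripper_width: 0.364
```

>>> carry_out:
  commands: [0,0,0.6,0,0.002,0,0,0,0,0,0,0]

```text
time_s: 37.0
tcp_pos: [0.5992, -0.0835, 0.1174]
ee_rot: [[-1.0, -0.001, 0.003], [-0.001, 1.0, -0.001], [-0.003, -0.001, -1.0]]
wrist_force: [-0.3, 0.2, -2.1]
gripper_width: 0.358
```

>>> carry_out:
  commands: [0,0,0,0,0,0,0,0,0,0,0,0]
  grip: 60

```text
time_s: 37.25
tcp_pos: [0.5997, -0.0836, 0.1179]
ee_rot: [[-1.0, -0.002, 0.004], [-0.002, 1.0, -0.001], [-0.004, -0.001, -1.0]]
wrist_force: [-0.1, 0.6, 0.4]
gripper_width: 0.506
```

>>> carry_out:
  commands: [0,0,-15,0,0,0,0,0,-50,0,0,0,0,0,-50,0,0,0]

```text
time_s: 37.62
tcp_pos: [0.5976, -0.0837, 0.234]
ee_rot: [[-1.0, -0.002, -0.004], [-0.002, 1.0, -0.002], [0.004, -0.002, -1.0]]
wrist_force: [1.1, -0.6, -0.5]
gripper_width: 0.68
```

```bash
python3 d.py 566.5 275 230
```

```text
t 37.62 p [597.6 -83.7 234. ] w 59.2 F [ 1.1 -0.6 -0.5]
tool d mm [ 30.5 358.8   3.4] n 360.0 rv [-0.002 -0.004  0.002]
```

Now red (566,275).

>>> carry_out:
  commands: [3,46,0,-0.002,-0.004,0,4,50,-2,0,-0.004,0,4,50,-2,0,-0.004,0,4,50,-2,0,-0.004,0,4,50,-2,0,-0.004,0]

```text
time_s: 38.25
tcp_pos: [0.5825, 0.1659, 0.2564]
ee_rot: [[-0.999, 0.004, 0.04], [0.004, 1.0, 0.003], [-0.04, 0.004, -0.999]]
wrist_force: [-0.4, -0.1, 0.7]
gripper_width: 0.691
```

```bash
python3 d.py 566.5 275 230
```

```text
t 38.25 p [582.5 165.9 256.4] w 60.1 F [-0.4 -0.1  0.7]
tool d mm [ 17.5 108.9  26.1] n 113.0 rv [ 0.004  0.04  -0.004]
```

>>> carry_out:
  commands: [2,45,5,0.004,0.04,-0.004,4,42,10,0,0,0,2,20,20,0,0,0,0,0,10,0,0,0,0,0,0,0,0,0]

```text
time_s: 38.88
tcp_pos: [0.5746, 0.279, 0.2157]
ee_rot: [[-1.0, -0.005, 0.006], [-0.005, 1.0, 0.003], [-0.006, 0.002, -1.0]]
wrist_force: [-0.2, 0.4, -1.3]
gripper_width: 0.688
```

```bash
python3 d.py 566.5 275 115
```

```text
t 38.88 p [574.6 279.  215.7] w 59.9 F [-0.2  0.4 -1.3]
tool d mm [  8.7  -4.2 100.7] n 101.0 rv [0.003 0.006 0.005]
```

>>> carry_out:
  commands: [7,-4,20,0.003,0.006,0.005,0,0,25,0,0,0,0,0,0,0,0,0]

```text
time_s: 39.25
tcp_pos: [0.5693, 0.2713, 0.1726]
ee_rot: [[-1.0, 0.005, 0.003], [0.005, 1.0, 0.001], [-0.003, 0.001, -1.0]]
wrist_force: [-0.1, -0.3, 0.7]
gripper_width: 0.692
```

```bash
python3 d.py 566.5 275 115
```

```text
t 39.25 p [569.3 271.3 172.6] w 60.2 F [-0.1 -0.3  0.7]
tool d mm [ 3.   3.7 57.6] n 58.0 rv [ 0.001  0.003 -0.005]
```

>>> carry_out:
  commands: [2,3,20,0.001,0.003,-0.005,0,0,22,0,0.003,0,0,0,9,0,0,0,0,0,0,0,0,0]

```text
time_s: 39.75
tcp_pos: [0.572, 0.273, 0.1279]
ee_rot: [[-1.0, 0.002, 0.007], [0.002, 1.0, 0.004], [-0.007, 0.004, -1.0]]
wrist_force: [1.1, -0.3, -0.4]
gripper_width: 0.69
```

```bash
python3 d.py 566.5 275 115
```

```text
t 39.75 p [572.  273.  127.9] w 60.0 F [ 1.1 -0.3 -0.4]
tool d mm [ 5.6  1.9 12.8] n 14.0 rv [ 0.004  0.007 -0.002]
```

>>> carry_out:
  commands: [5,1,9,0.004,0.007,-0.002,0,0,3,0,0,0,0,0,0,0,0,0]

```text
time_s: 40.12
tcp_pos: [0.5679, 0.2747, 0.1176]
ee_rot: [[-1.0, 0.0, 0.003], [0.0, 1.0, 0.002], [-0.003, 0.002, -1.0]]
wrist_force: [-1.2, -0.3, 0.9]
gripper_width: 0.689
```

```bash
python3 d.py 566.5 275 115
```

```text
t 40.12 p [567.9 274.7 117.6] w 59.9 F [-1.2 -0.3  0.9]
tool d mm [1.4 0.3 2.6] n 3.0 rv [ 0.002  0.003 -0.   ]
```

>>> carry_out:
  commands: [1.4,0,3,0.002,0.003,0,0,0,0,0,0,0]

```text
time_s: 40.38
tcp_pos: [0.5665, 0.2749, 0.1147]
ee_rot: [[-1.0, -0.0, 0.0], [-0.0, 1.0, 0.0], [-0.0, 0.0, -1.0]]
wrist_force: [-0.2, -0.3, -0.2]
gripper_width: 0.688
```

>>> carry_out:
  commands: [0,0,0,0,0,0,0,0,0,0,0,0,0,0,0,0,0,0,0,0,0,0,0,0]
  grip: 0

```text
time_s: 40.88
tcp_pos: [0.5667, 0.275, 0.1149]
ee_rot: [[-1.0, -0.0, 0.001], [-0.0, 1.0, 0.001], [-0.001, 0.001, -1.0]]
wrist_force: [-0.1, -0.3, -1.5]
gripper_width: 0.362
```

>>> carry_out:
  commands: [0,0,-20,0,0.003,0,0,0,-50,0,0,0,0,0,-55,0,0,0,0,0,-15,0,0,0,0,0,0,0,0,0]

```text
time_s: 41.5
tcp_pos: [0.5645, 0.2738, 0.2532]
ee_rot: [[-1.0, 0.001, -0.013], [0.001, 1.0, -0.004], [0.013, -0.004, -1.0]]
wrist_force: [-0.2, -0.8, -3.0]
gripper_width: 0.361
```

```bash
python3 d.py 594 37 250
```

```text
t 41.5 p [564.5 273.8 253.2] w 31.4 F [-0.2 -0.8 -3. ]
tool d mm [ -29.9 -236.7    3.8] n 239.0 rv [-0.004 -0.013 -0.001]
```

>>> carry_out:
  commands: [-4,-36,0,-0.004,-0.013,0,-5,-46,2,0,0.004,0,-5,-46,2,0,0.004,0,-5,-46,2,0.002,0.004,0,-5,-46,2,0.002,0.003,0]

```text
time_s: 42.12
tcp_pos: [0.5828, 0.0497, 0.2312]
ee_rot: [[-0.999, -0.004, -0.037], [-0.003, 1.0, -0.01], [0.037, -0.01, -0.999]]
wrist_force: [0.3, -0.4, -2.3]
gripper_width: 0.355
```

```bash
python3 d.py 594 37 220
```

```text
t 42.12 p [582.8  49.7 231.2] w 30.9 F [ 0.3 -0.4 -2.3]
tool d mm [-11.6 -12.7  10.9] n 20.0 rv [-0.01  -0.037  0.004]
```

>>> carry_out:
  commands: [-8,-12,5,-0.01,-0.037,0.004,0,0,10,0,0,0,0,0,0,0,0,0]

```text
time_s: 42.5
tcp_pos: [0.5868, 0.0339, 0.2078]
ee_rot: [[-1.0, 0.006, -0.013], [0.006, 1.0, -0.003], [0.013, -0.003, -1.0]]
wrist_force: [-0.1, 0.4, -1.6]
gripper_width: 0.36
```

```bash
python3 d.py 594 37 116
```

```text
t 42.5 p [586.8  33.9 207.8] w 31.3 F [-0.1  0.4 -1.6]
tool d mm [-8.4  3.4 91.6] n 92.0 rv [-0.003 -0.013 -0.006]
```

>>> carry_out:
  commands: [-6,3,15,-0.003,-0.013,-0.006,0,0,20,0,0,0,0,0,0,0,0,0]

```text
time_s: 42.88
tcp_pos: [0.5921, 0.0399, 0.1702]
ee_rot: [[-1.0, -0.004, -0.003], [-0.004, 1.0, -0.0], [0.003, -0.0, -1.0]]
wrist_force: [0.4, 0.2, -1.0]
gripper_width: 0.362
```

```bash
python3 d.py 594 37 116
```

```text
t 42.88 p [592.1  39.9 170.2] w 31.5 F [ 0.4  0.2 -1. ]
tool d mm [-2.1 -2.8 54.2] n 54.0 rv [-0.    -0.003  0.004]
```

>>> carry_out:
  commands: [-2,-2.5,18,0,-0.003,0.004,0,0,18,0,0,0,0,0,8,0,0,0,0,0,0,0,0,0]

```text
time_s: 43.38
tcp_pos: [0.5965, 0.0404, 0.1285]
ee_rot: [[-1.0, -0.005, 0.005], [-0.005, 1.0, -0.0], [-0.005, -0.0, -1.0]]
wrist_force: [0.5, -0.1, -1.7]
gripper_width: 0.359
```

```bash
python3 d.py 594 37 116
```

```text
t 43.38 p [596.5  40.4 128.5] w 31.3 F [ 0.5 -0.1 -1.7]
tool d mm [ 2.5 -3.4 12.4] n 13.0 rv [-0.     0.005  0.005]
```

>>> carry_out:
  commands: [2,-3,7,0,0.005,0.005,0,0,4,0,0,0,0,0,0,0,0,0]

```text
time_s: 43.75
tcp_pos: [0.5955, 0.0376, 0.1186]
ee_rot: [[-1.0, -0.0, 0.002], [-0.0, 1.0, 0.0], [-0.002, 0.0, -1.0]]
wrist_force: [0.2, 0.8, -1.4]
gripper_width: 0.357
```

>>> carry_out:
  commands: [0,0,1.5,0,0,0,0,0,0,0,0,0]

```text
time_s: 44.0
tcp_pos: [0.5957, 0.0375, 0.1174]
ee_rot: [[-1.0, -0.0, 0.003], [-0.0, 1.0, 0.0], [-0.003, 0.0, -1.0]]
wrist_force: [0.6, 0.4, -2.1]
gripper_width: 0.359
```

>>> carry_out:
  commands: [0,0,1.5,0,0.002,0,0,0,0.5,0,0,0,0,0,0,0,0,0]

```text
time_s: 44.38
tcp_pos: [0.596, 0.0375, 0.1159]
ee_rot: [[-1.0, -0.001, 0.002], [-0.001, 1.0, 0.0], [-0.002, 0.0, -1.0]]
wrist_force: [-0.7, 0.3, -1.8]
gripper_width: 0.353
```

>>> carry_out:
  commands: [0,0,0,0,0,0,0,0,0,0,0,0]
  grip: 60

```text
time_s: 44.62
tcp_pos: [0.5967, 0.0376, 0.1166]
ee_rot: [[-1.0, -0.001, 0.004], [-0.001, 1.0, 0.0], [-0.004, 0.0, -1.0]]
wrist_force: [-0.2, 0.1, 0.4]
gripper_width: 0.505
```

>>> carry_out:
  commands: [0,0,-15,0,0,0,0,0,-50,0,0,0,0,0,-50,0,0,0]

```text
time_s: 45.0
tcp_pos: [0.5948, 0.037, 0.2329]
ee_rot: [[-1.0, -0.001, -0.003], [-0.001, 1.0, -0.002], [0.003, -0.002, -1.0]]
wrist_force: [-0.2, -0.0, -0.1]
gripper_width: 0.683
```

```bash
python3 d.py 416 273.4 230
```

```text
t 45.0 p [594.8  37.  232.9] w 59.4 F [-0.2 -0.  -0.1]
tool d mm [178.6 236.6   3. ] n 296.0 rv [-0.002 -0.003  0.001]
```

Now green (416,273).

>>> carry_out:
  commands: [28,36,0,-0.002,-0.003,0,32,42,0,0,0,0,32,42,0,0,0,0,32,42,0,0,0,0,28,38,0,0,0,0]

```text
time_s: 45.62
tcp_pos: [0.4448, 0.2414, 0.2451]
ee_rot: [[-1.0, 0.004, 0.022], [0.005, 1.0, 0.009], [-0.022, 0.009, -1.0]]
wrist_force: [0.3, 0.5, -0.8]
gripper_width: 0.687
```

```bash
python3 d.py 416 273.4 210
```

```text
t 45.62 p [444.8 241.4 245.1] w 59.8 F [ 0.3  0.5 -0.8]
tool d mm [29.7 31.5 34.7] n 56.0 rv [ 0.009  0.022 -0.005]
```

>>> carry_out:
  commands: [26,30,10,0.009,0.022,-0.005,0,0,25,0,0,0,0,0,0,0,0,0]

```text
time_s: 46.0
tcp_pos: [0.4174, 0.2761, 0.2144]
ee_rot: [[-1.0, -0.007, 0.005], [-0.007, 1.0, 0.006], [-0.005, 0.006, -1.0]]
wrist_force: [0.2, -0.3, 1.3]
gripper_width: 0.691
```

```bash
python3 d.py 416 273.4 114
```

```text
t 46.0 p [417.4 276.1 214.4] w 60.1 F [ 0.2 -0.3  1.3]
tool d mm [  2.   -3.3 100.3] n 100.0 rv [0.006 0.005 0.007]
```

>>> carry_out:
  commands: [1,-3,25,0.006,0.005,0.007,0,0,25,0,0,0,0,0,0,0,0,0]

```text
time_s: 46.38
tcp_pos: [0.4199, 0.2746, 0.1693]
ee_rot: [[-1.0, 0.0, 0.008], [0.0, 1.0, 0.006], [-0.008, 0.006, -1.0]]
wrist_force: [-0.5, -0.1, 0.4]
gripper_width: 0.689
```

```bash
python3 d.py 416 273.4 114
```

```text
t 46.38 p [419.9 274.6 169.3] w 60.0 F [-0.5 -0.1  0.4]
tool d mm [ 4.3 -1.5 55.3] n 55.0 rv [ 0.006  0.008 -0.   ]
```

>>> carry_out:
  commands: [4,-1,20,0.006,0.01,0,0,0,20,0,0.003,0,0,0,9,0,0,0,0,0,0,0,0,0]

```text
time_s: 46.88
tcp_pos: [0.4182, 0.2751, 0.1222]
ee_rot: [[-1.0, 0.001, -0.0], [0.001, 1.0, 0.004], [0.0, 0.004, -1.0]]
wrist_force: [1.0, -0.1, 0.6]
gripper_width: 0.689
```

```bash
python3 d.py 416 273.4 114
```

```text
t 46.88 p [418.2 275.1 122.2] w 60.0 F [ 1.  -0.1  0.6]
tool d mm [ 2.2 -1.7  8.2] n 9.0 rv [ 0.004 -0.    -0.001]
```

>>> carry_out:
  commands: [2,-1.5,8.5,0.004,0,0,0,0,0,0,0,0]

```text
time_s: 47.12
tcp_pos: [0.4165, 0.274, 0.1141]
ee_rot: [[-1.0, 0.001, 0.001], [0.001, 1.0, 0.001], [-0.001, 0.001, -1.0]]
wrist_force: [-0.9, -0.6, -0.6]
gripper_width: 0.691
```

>>> carry_out:
  commands: [0,0,0,0,0,0,0,0,0,0,0,0,0,0,0,0,0,0,0,0,0,0,0,0]
  grip: 0

```text
time_s: 47.62
tcp_pos: [0.4169, 0.2744, 0.115]
ee_rot: [[-1.0, 0.0, 0.002], [0.0, 1.0, 0.003], [-0.002, 0.003, -1.0]]
wrist_force: [0.4, -0.7, -0.5]
gripper_width: 0.359
```

>>> carry_out:
  commands: [0,0,-20,0,0.003,0,0,0,-50,0,0,0,0,0,-55,0,0,0,0,0,-40,0,0,0,0,0,0,0,0,0]

```text
time_s: 48.25
tcp_pos: [0.4154, 0.2726, 0.2818]
ee_rot: [[-1.0, 0.002, -0.007], [0.002, 1.0, -0.002], [0.007, -0.002, -1.0]]
wrist_force: [1.0, 1.1, -3.2]
gripper_width: 0.359
```

```bash
python3 d.py 525 -27.3 275
```

```text
t 48.25 p [415.4 272.6 281.8] w 31.2 F [ 1.   1.1 -3.2]
tool d mm [-110.3 -299.7    6.7] n 319.0 rv [-0.002 -0.007 -0.002]
```

>>> carry_out:
  commands: [-13,-36,-3,-0.002,-0.007,0,-16,-44,-4,0,-0.004,0,-16,-44,-4,0,-0.004,0,-16,-44,-4,0,-0.004,0,-16,-44,-4,0,-0.004,0]

```text
time_s: 48.88
tcp_pos: [0.4891, 0.0562, 0.2926]
ee_rot: [[-1.0, -0.004, 0.001], [-0.004, 1.0, -0.004], [-0.001, -0.004, -1.0]]
wrist_force: [1.0, 1.1, -2.1]
gripper_width: 0.359
```

```bash
python3 d.py 525 -27.3 260
```

```text
t 48.88 p [489.1  56.2 292.6] w 31.2 F [ 1.   1.1 -2.1]
tool d mm [-35.6 -83.5  33. ] n 97.0 rv [-0.004  0.001  0.004]
```

>>> carry_out:
  commands: [-16,-40,3,-0.004,0,0.004,-16,-38,5,0,0,0,0,-3,15,0,0,0,0,0,15,0,0,0,0,0,0,0,0,0]

```text
time_s: 49.5
tcp_pos: [0.5169, -0.0298, 0.2439]
ee_rot: [[-1.0, 0.007, -0.016], [0.007, 1.0, -0.0], [0.016, -0.0, -1.0]]
wrist_force: [0.4, 0.6, -1.5]
gripper_width: 0.358
```

```bash
python3 d.py 525 -27.3 115.5
```

```text
t 49.5 p [516.9 -29.8 243.9] w 31.2 F [ 0.4  0.6 -1.5]
tool d mm [-10.1   2.6 128.2] n 129.0 rv [-0.    -0.016 -0.007]
```

>>> carry_out:
  commands: [-7,2,15,0,-0.016,-0.007,0,0,25,0,0,0,0,0,0,0,0,0]

```text
time_s: 49.88
tcp_pos: [0.5228, -0.026, 0.2023]
ee_rot: [[-1.0, -0.003, -0.002], [-0.003, 1.0, -0.0], [0.002, -0.0, -1.0]]
wrist_force: [-0.5, -0.1, -2.1]
gripper_width: 0.36
```

```bash
python3 d.py 525 -27.3 115.5
```

```text
t 49.88 p [522.8 -26.  202.3] w 31.3 F [-0.5 -0.1 -2.1]
tool d mm [-2.3 -1.3 86.8] n 87.0 rv [-0.    -0.002  0.003]
```

>>> carry_out:
  commands: [-2,-1,20,0,-0.001,0.003,0,0,25,0,0,0,0,0,0,0,0,0]

```text
time_s: 50.25
tcp_pos: [0.527, -0.0255, 0.1603]
ee_rot: [[-1.0, -0.003, 0.006], [-0.003, 1.0, -0.0], [-0.006, -0.0, -1.0]]
wrist_force: [-0.2, -0.4, -1.8]
gripper_width: 0.36
```

```bash
python3 d.py 525 -27.3 115.5
```

```text
t 50.25 p [527.  -25.5 160.3] w 31.3 F [-0.2 -0.4 -1.8]
tool d mm [ 2.3 -1.8 44.8] n 45.0 rv [-0.     0.006  0.003]
```

>>> carry_out:
  commands: [1.5,-1.5,18,0,0.007,0.003,0,0,14,0,0.003,0,0,0,4,0,0,0,0,0,0,0,0,0]

```text
time_s: 50.75
tcp_pos: [0.5277, -0.0265, 0.1251]
ee_rot: [[-1.0, -0.001, 0.0], [-0.001, 1.0, 0.0], [-0.0, 0.0, -1.0]]
wrist_force: [0.4, 0.3, -1.7]
gripper_width: 0.357
```

```bash
python3 d.py 525 -27.3 115.5
```

```text
t 50.75 p [527.7 -26.5 125.1] w 31.1 F [ 0.4  0.3 -1.7]
tool d mm [ 2.7 -0.8  9.6] n 10.0 rv [0.    0.    0.001]
```

>>> carry_out:
  commands: [2,-0.5,6,0,0,0,0,0,2.5,0,0,0,0,0,0,0,0,0]

```text
time_s: 51.12
tcp_pos: [0.5261, -0.027, 0.1168]
ee_rot: [[-1.0, -0.001, 0.002], [-0.001, 1.0, 0.0], [-0.002, 0.0, -1.0]]
wrist_force: [0.3, -0.5, -2.6]
gripper_width: 0.354
```

>>> carry_out:
  commands: [0,0,1.5,0,0,0,0,0,0,0,0,0]

```text
time_s: 51.38
tcp_pos: [0.5269, -0.027, 0.1162]
ee_rot: [[-1.0, -0.002, 0.004], [-0.002, 1.0, 0.0], [-0.004, 0.0, -1.0]]
wrist_force: [0.8, 1.0, -1.7]
gripper_width: 0.365
```

>>> carry_out:
  commands: [0.5,0,0.8,0,0.003,0,0,0,0,0,0,0]

```text
time_s: 51.62
tcp_pos: [0.527, -0.027, 0.1161]
ee_rot: [[-1.0, -0.002, 0.002], [-0.002, 1.0, 0.0], [-0.002, 0.0, -1.0]]
wrist_force: [0.4, -0.6, -1.6]
gripper_width: 0.36
```

>>> carry_out:
  commands: [0,0,0,0,0,0,0,0,0,0,0,0]
  grip: 60

```text
time_s: 51.88
tcp_pos: [0.5271, -0.027, 0.1161]
ee_rot: [[-1.0, -0.002, 0.003], [-0.002, 1.0, 0.0], [-0.003, 0.0, -1.0]]
wrist_force: [1.1, -0.3, -0.5]
gripper_width: 0.506
```

>>> carry_out:
  commands: [0,0,-15,0,0,0,0,0,-50,0,0,0,0,0,-50,0,0,0,0,0,-50,0,0,0,0,0,0,0,0,0]

```text
time_s: 52.5
tcp_pos: [0.5272, -0.0274, 0.2911]
ee_rot: [[-1.0, -0.003, 0.007], [-0.003, 1.0, -0.0], [-0.007, -0.0, -1.0]]
wrist_force: [-0.8, 0.1, 0.0]
gripper_width: 0.693
```

>>> carry_out:
  commands: [25,0,-20,0,0,0,30,0,0,0,0,0,30,0,0,0,0,0,30,0,0,0,0,0,0,0,0,0,0,0]

```text
time_s: 53.12
tcp_pos: [0.4074, -0.028, 0.3122]
ee_rot: [[-1.0, -0.002, 0.009], [-0.002, 1.0, 0.001], [-0.009, 0.001, -1.0]]
wrist_force: [0.3, -0.1, 0.6]
gripper_width: 0.689
```

Run:
```python
from h import *
for n in('top','side','wrist'):
    C=cal(n);im=capture(n)[:,:,::-1];cv2.imwrite(f'pics/f_{n}.png',im)
    if n=='wrist': np.save('wc.npy',np.array(C,dtype=object),allow_pickle=True)
```

```text
(no output)
```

View pics/f_top.png

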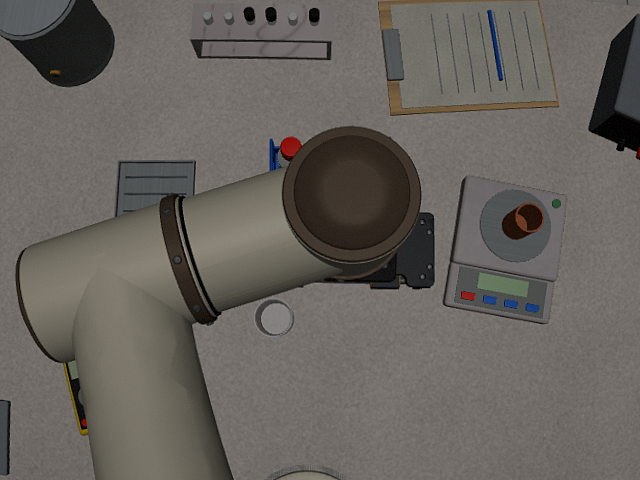

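View pics/f_side.png

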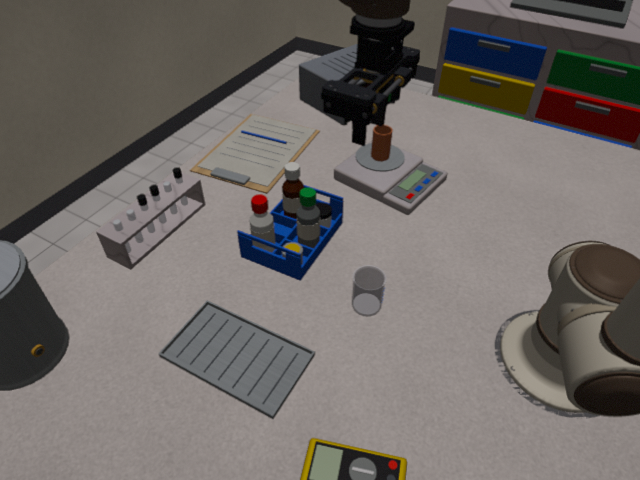

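View pics/f_wrist.png

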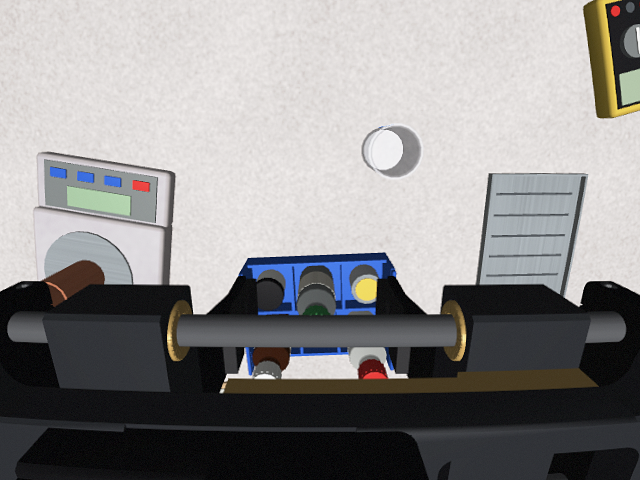

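The side view shows the red, white and green caps at (260,204), (292,170) and (307,196), right where they started. The cup stands on the pan at (381,143), and the beaker hasn't moved. One numeric check against the first picture before I hand in.

Run:
```python
from h import *
a=cv2.imread('pics/side0.png',0).astype(np.float32);b=cv2.imread('pics/f_side.png',0).astype(np.float32)
for n,(x,y,X,Y) in dict(red=(246,190,274,222),white=(280,160,304,188),green=(296,183,320,212),tin=(280,238,306,258),beaker=(348,262,390,318)).items():
    t=a[y:Y,x:X];r=cv2.matchTemplate(b[y-8:Y+8,x-8:X+8],t,cv2.TM_CCOEFF_NORMED);l=cv2.minMaxLoc(r);print(n,np.array(l[3])-8,round(l[1],3))
s=sense();print(s['wrist_force'].round(1),np.abs(s['joint_velocities']).max().round(3))
from station import finish_job
print(finish_job())
```

```text
red [0 0] 0.955
white [0 0] 0.997
green [0 0] 0.994
tin [0 0] 0.998
beaker [0 0] 0.999
[0.3 0.5 0.3] 1.275
the job is handed in; nothing more can be done
None
```

The job is done and handed in at about 53 s of the 138 s allowed. I stood all three bottles in the drip tray, set the copper cup on the balance pan, then put each bottle back in its own carrier cell. `finish_job` reports no verdict, so what follows is from my own checks.

- **Bottles:** in the last side picture the red, white and green caps match the first picture with 0 px shift. All three stand upright with the gripper open and clear of them.
- **Cup:** measured from the wrist camera just after release, it stood upright about 3 mm from the pan centre. The later side and top views show it still there.
- **Left alone:** the tin and beaker show 0 px shift. I didn't match the jar numerically, but it looks in place in the final side and wrist pictures.
- **Disagreements:** the cameras differed by 1–3 mm on positions, well inside the tolerances. In the last top view the arm hid most of the carrier, so that view confirms only the red cap, the beaker and the cup.

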